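# Square up the drying stack of frame bars and lay its top layer

## Task

Painted frame bars are stacked crosswise to dry, but one blue bar of the second layer has slid in towards the middle. First push it back out without lifting it, square and flush with the ends of the two pine bars below, like the other blue bar; then lay the two white bars across the blue ones, one straight above each pine bar with ends and sides flush. Set the white bars down rather than dropping them, and leave everything else where it is.

Things in the scene. Friction and masses are not known exactly. Their poses are not given: they have to be found in the camera images.
- board: square dark wooden drying board, 200 x 200 mm, fixed, level on four short legs over the desk cable; its top is 62 mm above the desk, and layer on layer of 18 mm bars stands on it. Origin under its centre at desk height, z up; x runs along the pine bars from the out-of-place blue bar's end (-) to the good blue bar's end (+), y along the blue bars. The finished tower is 180 mm square about the board's centre
- bottom_left_mid (a point): plain pine bar of the bottom layer, loose on the board along the board's x, at board y = +76 mm, centre 71 mm above the desk; bar 180 mm long (along its own x), 28 mm wide, 18 mm high, 60 g give or take a third; this point is its centre, half-way up, its z axis points up
- bottom_right_mid (a point): the other pine bar of the bottom layer, at board y = -76 mm; bar 180 mm long (along its own x), 28 mm wide, 18 mm high, 60 g give or take a third; this point is its centre, half-way up, its z axis points up
- blue_good_mid (a point): blue-painted bar of the second layer that lies right: along the board's y across both pine bars, flush with their ends, at board x = +76 mm, centre 89 mm above the desk; bar 180 mm long (along its own x), 28 mm wide, 18 mm high, 60 g give or take a third; this point is its centre, half-way up, its z axis points up
- blue_slid_mid (a point): the other blue bar of the second layer, loose across both pine bars but out of place towards the middle (board x between -35 and 0 mm, up to 0.12 rad askew); it belongs at board x = -76 mm, y = 0, centre 89 mm above the desk. A push of about 1 N slides it along the pine bars, and they stay put meanwhile; bar 180 mm long (along its own x), 28 mm wide, 18 mm high, 60 g give or take a third; this point is its centre, half-way up, its z axis points up
- white_a_mid (a point): white-painted bar lying loose on the desk on the left; in place on the tower it lies along the board's x at board x = 0, y = +76 or -76 mm (either white bar on either side), centre 107 mm above the desk; bar 180 mm long (along its own x), 28 mm wide, 18 mm high, 60 g give or take a third; this point is its centre, half-way up, its z axis points up
- white_b_mid (a point): the second, identical white bar, loose on the desk on the right, between the board and the window; bar 180 mm long (along its own x), 28 mm wide, 18 mm high, 60 g give or take a third; this point is its centre, half-way up, its z axis points up
- jar: ink jar with a cream lid, 50 mm across, 75 mm high, loose bystander; origin under its centre
- dish: small white mixing dish, 91 mm across, 13 mm high, loose bystander; origin under its centre

How it is judged:
By the outcome, as a careful person would: the job done as asked, in the order asked, and still so for the second after the job is handed in, with the robot touching nothing.
It also fails if it takes over 61 s, if anything falls off the work surface, if the arm or the gripper's body presses on something with over 40 N, if the wrist force passes 120 N, or if a joint passes its speed limit or range.

## Robot

A 6-joint arm with a two-finger parallel gripper is mounted at the origin on a cart in front of the work surface, level with it; the furniture and walls round the work are solid. World frame = base frame: x ahead of the robot, y to its left, z up, the work surface at z = 0. Lengths are in mm, angles in rad, forces in N, time in s.
With the tool pointing down it reaches from about 300 to 775 mm from the base axis. Payload 14.6 kg.
Tool frame: the origin (TCP) lies midway between the tips of the shut fingers; the grasp point (between the pads) lies 19 mm behind it (manip.tcp_to_grasp is the distance from the TCP to the grasp point, in mm); z points along the fingers, x is the direction in which the jaws open and shut, and the axes are right-handed (so a half turn about z gives the same grasp; the last joint's range is limited). The gripper opens to 94 mm and grips with 3 to 60 N. Pads are 16 mm wide; open, the fingers measure 119 mm over their backs; the gripper's body (75 mm by 177 mm) begins 78 mm behind the grasp point.
Start: joints at [-1.181, 0.3, 1.521, -0, 1.321, -0.067], TCP at [242.585, -493.601, 205.446] pointing down, gripper open.
Joint ranges: [-3.03, 3.03], [-0.79, 2.21], [0.23, 2.52], [-1.04, 4.18], [0, 3.07], [-2.55, 2.55]. Speed limits (rad/s): [2.22, 2.22, 2.57, 3.14, 3.14, 3.14].

## Interface

Orientations are given as [roll, pitch, yaw] about the fixed x, y, z axes, in that order (R = Rz(yaw) Ry(pitch) Rx(roll)).
In Python, from cell import manip gives the robot as it stands.
- The arm moves only by the tool arm_command, never from a script. Its argument "steps" is a list of rows, each a list of 3 entries, a list of its own where there are three numbers: the opening, from 0 (shut) to 1 (fully open), then the shift along the tool's x, y, z in cm, then the turn about the tool's z in rad. A call has 1 to 5 rows; each row shifts and turns the commanded pose from where the row before left it, along the tool's axes as they then stand; what a row does not reach is not made up. A row lasts 1/12 s, in which the tool goes at most 41.7 mm and 7.16 degrees, less where a joint would pass 70% of its speed; a pose out of reach is approached as far as the arm can. A call with a gripper value outside its range is refused whole. The fingers move at their own pace and stop on an object; "force" is the grip in N (left out, the last holds). Time passes only in rows, so rows that do not move let the fingers close. It gives the time, the measured TCP pose, the force and the opening at its end, in the units of the state.
- manip.read_state(): the state, without advancing time (a new reading comes with each control period).
- manip.camera(name): name is "side" or "top" or "wrist"; returns (picture, depth): 480x640x3 uint8, red, green, blue; 480x640 float32, mm along the optical axis (not along the pixel's ray), 0 where there is no reading.
- manip.calibration(name): a dict with "fx", "fy", "cx", "cy" (pixels), "R" (3x3) and "t" (3): a world point X has camera coordinates R X + t; the wrist camera has in their place "tool_from_camera" (4x4, takes a point from camera to tool coordinates, whose origin is the TCP and whose axes are the tool frame's). Camera axes: x right, y down, z forward; pixel columns grow to the right and rows downward; lengths in mm; the calibration is good to about 2 mm. The wrist camera is an equidistant fisheye: a pixel r from the principal point sees the ray r / f radians off the axis. A picture is of the moment at which its call begins: read the wrist's pose just before it. calibration takes no time and is no camera call.
- manip.sign_off(): hands the job in, once; it reports no verdict.
The state is a dict: "clock": time; "joints": joint angles; "qd": joint speeds; "effort": joint torques, N m; "eef_pos": TCP position; "eef_rot": TCP orientation; "wrist_force": force on the tool from outside, world axes, zero at the start; "moment": the same for the moment, N m; "finger_gap": finger opening in mm.
Only numpy, scipy, OpenCV 4.12 (cv2) and the standard library are available. Lean on these libraries where they do the work, as an engineer would, in place of code of your own. Each camera call takes 0.05 s, during which the arm holds its last target.

## Working session

There is one attempt and no reset: what is moved stays moved. The work goes in short steps, Python scripts to look and compute and a tool call to move; the robot and the scene stay as the last step left them, time stands still between calls to the robot, and variables do not carry over. Pictures are saved under pics/ and viewed, and the job is handed in when it is done.

Besides the shell and the picture viewer there is one more tool, called after "Emit:" as a command line: name --argument value ..., lists and objects as JSON in quotes. arm_command: Moves the arm, as the interface text tells. Its arguments: {"type":"object","properties":{"steps":{"type":"array","items":{"type":"array"}},"force":{"type":"number"}},"required":["steps"]}

```bash
mkdir -p pics; ls
cat > h.py <<'E'
import numpy as np, cv2
from cell import manip
np.set_printoptions(precision=2,suppress=True)
def snap(n,f):
    s=manip.read_state(); p,d=manip.camera(n); cv2.imwrite(f'pics/{f}.png',cv2.cvtColor(p,cv2.COLOR_RGB2BGR)); np.save(f'pics/{f}.npy',d); return p,d,s
def ray(n,u,v):
    c=manip.calibration(n);R=np.array(c['R']);t=np.array(c['t'])
    o=-R.T@t; d=R.T@np.array([(u-c['cx'])/c['fx'],(v-c['cy'])/c['fy'],1]); return o,d
def atz(n,u,v,z):
    o,d=ray(n,u,v); return o+d*(z-o[2])/d[2]
def proj(n,X):
    c=manip.calibration(n); p=np.array(c['R'])@np.array(X,float)+np.array(c['t']); return np.array([c['fx']*p[0]/p[2]+c['cx'],c['fy']*p[1]/p[2]+c['cy']])
def st():
    s=manip.read_state(); print({k:np.round(v,2) for k,v in s.items() if k not in('effort','qd')})
E
python3 - <<'E'
from h import *
snap('top','t0'); snap('side','s0'); st()
for n in('top','side'):
    c=manip.calibration(n); print(n,c['fx'],-np.array(c['R']).T@np.array(c['t']))
print(manip.calibration('wrist'))
E
```

```text
pics
{'clock': np.float64(0.1), 'joints': array([-1.18,  0.3 ,  1.52, -0.  ,  1.32, -0.07]), 'eef_pos': array([ 242.48, -493.36,  204.94]), 'eef_rot': array([-3.14,  0.  , -1.11]), 'wrist_force': array([-0.52, -0.11,  0.22]), 'moment': array([ 0.04, -0.03, -0.01]), 'finger_gap': np.float64(93.92)}
top 503.49865704623846 [ 338.47  -17.25 1385.12]
side 499.93911239243465 [ 48.17 785.97 928.03]
{'fx': 371.64829954431775, 'fy': 371.64829954431775, 'cx': 319.8673410272317, 'cy': 235.8023185497664, 'tool_from_camera': array([[   1.  ,    0.  ,    0.  ,   -0.14],
       [  -0.  ,    0.97,    0.25,  -72.19],
       [  -0.  ,   -0.25,    0.97, -178.18],
       [   0.  ,    0.  ,    0.  ,    1.  ]])}
```

View pics/t0.png

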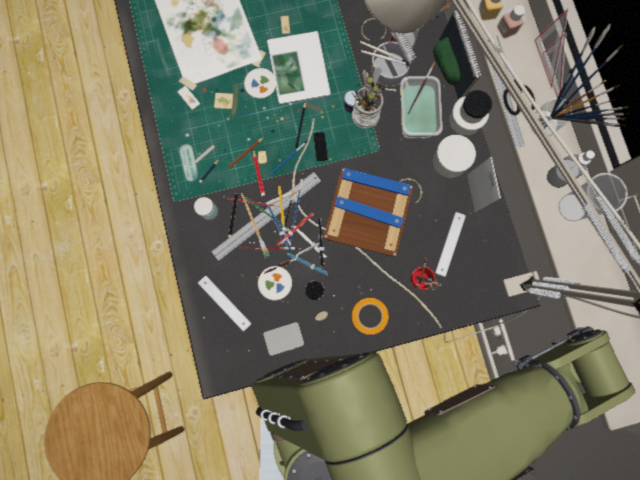

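View pics/s0.png

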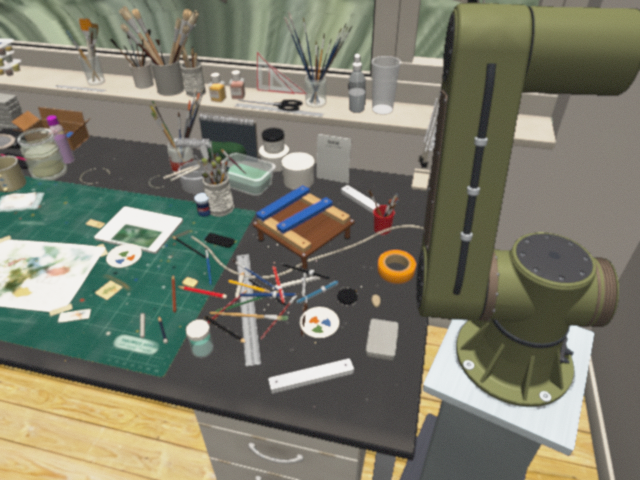

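Run:
```python
import cv2
p=cv2.imread('pics/t0.png')
cv2.imwrite('pics/c1.png',cv2.resize(p[160:265,315:425],None,fx=7,fy=5.7*7/5.7,interpolation=cv2.INTER_CUBIC)[:,:] if 0 else cv2.resize(p[160:265,315:425],None,fx=5.6,fy=5.6,interpolation=cv2.INTER_CUBIC))
a=cv2.resize(p[265:340,185:260],None,fx=5,fy=5,interpolation=cv2.INTER_CUBIC)
b=cv2.resize(p[205:280,410:485],None,fx=5,fy=5,interpolation=cv2.INTER_CUBIC)
cv2.imwrite('pics/c2.png',cv2.hconcat([a,b]))
```

```text
(no output)
```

View pics/c1.png

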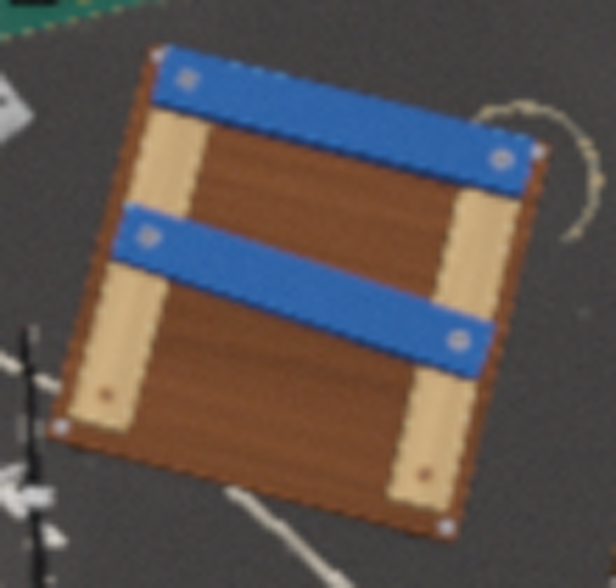

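View pics/c2.png

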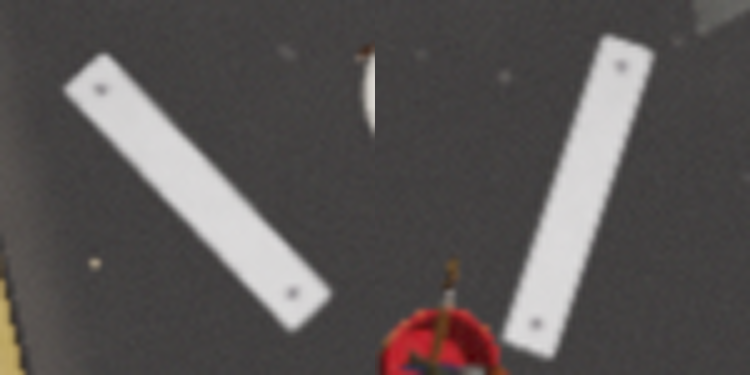

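```bash
cat >> h.py <<'E'
def rect3(n,pts,z):
    P=np.array([atz(n,u,v,z) for u,v in pts]); 
    (c,wh,a)=cv2.minAreaRect(P[:,:2].astype(np.float32)); 
    w,h=wh; a=np.radians(a)
    if h>w: a+=np.pi/2; w,h=h,w
    if a>np.pi/2: a-=np.pi
    return np.array(c),(w,h),a
E
python3 - <<'E'
from h import *
def m(pts,s,ox,oy): return [((u+.5)/s-.5+ox,(v+.5)/s-.5+oy) for u,v in pts]
D=dict(board=(m([(158,45),(547,145),(457,535),(52,435)],5.6,315,160),62),
good=(m([(163,47),(537,137),(524,195),(152,103)],5.6,315,160),98),
slid=(m([(125,205),(495,322),(480,378),(110,258)],5.6,315,160),98),
A=(m([(103,52),(332,293),(294,332),(64,88)],5,185,265),18),
B=(m([(228,35),(279,53),(178,358),(127,340)],5,410,205),18))
for k,(p,z) in D.items():
    c,wh,a=rect3('top',p,z); P=np.array([atz('top',u,v,z)[:2] for u,v in p]); print(k,c,P.mean(0),wh,a); 
    d=np.load('pics/t0.npy'); cen=np.mean(p,0).astype(int); cc=manip.calibration('top')
    dz=d[cen[1],cen[0]]; x=np.array([(cen[0]-cc['cx'])/cc['fx']*dz,(cen[1]-cc['cy'])/cc['fy']*dz,dz]); print('  depth pt',np.array(cc['R']).T@(x-np.array(cc['t'])))
E
```

```text
board [ 606.03 -127.14] [ 605.28 -127.78] (197.750732421875, 197.30325317382812) -0.24375141140779144
  depth pt [ 597.48 -122.44  100.44]
good [ 678.04 -144.09] [ 678.22 -144.46] (180.9612579345703, 28.729862213134766) 1.3303898457162446
  depth pt [ 678.76 -144.67   96.83]
slid [ 596.42 -123.89] [ 596.71 -124.02] (181.62628173828125, 27.457565307617188) 1.2600979724305297
  depth pt [ 597.48 -122.44  100.44]
A [362.43 259.98] [362.45 260.12] (181.6734619140625, 28.40021514892578) 0.7763791686288132
  depth pt [364.25 260.15  19.51]
B [ 523.21 -354.72] [ 523.29 -354.6 ] (180.16400146484375, 29.772083282470703) -0.34757368124009425
  depth pt [ 524.98 -353.83   18.08]
```

```bash
cat >> h.py <<'E'
def plan(x,y,z,yaw=None,n=None):
    s=manip.read_state(); p=np.array(s['eef_pos']); w=s['eef_rot'][2]; 
    if yaw is None: yaw=w
    d=np.array([x,y,z])-p; dy=(yaw-w+np.pi)%(2*np.pi)-np.pi
    T=lambda d,w: np.array([d[0]*np.cos(w)+d[1]*np.sin(w), d[0]*np.sin(w)-d[1]*np.cos(w), -d[2]])/10
    N=int(max(np.ceil(np.linalg.norm(d)/41),np.ceil(abs(dy)/.124),1)) if n is None else n
    print('clock %.2f'%s['clock'],'tot shift at start yaw',T(d,w),'at end yaw',T(d,yaw),'turn',-dy,'N',N)
    for i in range(N): print(np.round(T(d/N,w+dy*i/N),2),round(-dy/N,4))
E
python3 -c "
from h import *
plan(590,-124,250,1.33)"
```

```text
clock 0.10 tot shift at start yaw [-17.82 -47.48  -4.51] at end yaw [44.16 24.94 -4.51] turn -2.4439963131077933 N 20
[-0.89 -2.37 -0.23] -0.1222
[-0.6  -2.46 -0.23] -0.1222
[-0.29 -2.52 -0.23] -0.1222
[ 0.02 -2.54 -0.23] -0.1222
[ 0.33 -2.51 -0.23] -0.1222
[ 0.63 -2.46 -0.23] -0.1222
[ 0.93 -2.36 -0.23] -0.1222
[ 1.21 -2.23 -0.23] -0.1222
[ 1.47 -2.07 -0.23] -0.1222
[ 1.71 -1.87 -0.23] -0.1222
[ 1.93 -1.65 -0.23] -0.1222
[ 2.11 -1.4  -0.23] -0.1222
[ 2.27 -1.13 -0.23] -0.1222
[ 2.39 -0.85 -0.23] -0.1222
[ 2.48 -0.55 -0.23] -0.1222
[ 2.52 -0.25 -0.23] -0.1222
[ 2.53  0.06 -0.23] -0.1222
[ 2.51  0.37 -0.23] -0.1222
[ 2.44  0.68 -0.23] -0.1222
[ 2.34  0.97 -0.23] -0.1222
```

Emit:
arm_command --steps '[[1,[-0.9,-2.4,-0.3],-0.12],[1,[-0.6,-2.5,-0.3],-0.12],[1,[-0.3,-2.5,-0.3],-0.12],[1,[0,-2.5,-0.3],-0.12],[1,[0.3,-2.5,-0.3],-0.12]]'

```text
clock: 0.52
eef_pos: [330.0, -400.3, 220.3]
eef_rot: [-3.141, 0.001, -0.508]
wrist_force: [0.1, -0.9, -0.3]
finger_gap: 93.9
```

Emit:
arm_command --steps '[[1,[0.6,-2.5,-0.3],-0.12],[1,[0.9,-2.4,-0.3],-0.12],[1,[1.2,-2.2,-0.3],-0.12],[1,[1.5,-2.1,-0.3],-0.12],[1,[1.7,-1.9,-0.3],-0.12]]'

```text
clock: 0.93
eef_pos: [418.3, -307.9, 235.4]
eef_rot: [-3.141, 0.0, 0.092]
wrist_force: [0.4, -0.1, -0.6]
finger_gap: 93.8
```

Emit:
arm_command --steps '[[1,[1.9,-1.7,-0.3],-0.12],[1,[2.1,-1.4,-0.2],-0.12],[1,[2.3,-1.1,-0.2],-0.12],[1,[2.4,-0.9,-0.2],-0.12],[1,[2.5,-0.6,-0.2],-0.12]]'

```text
clock: 1.35
eef_pos: [507.4, -216.6, 246.2]
eef_rot: [-3.141, 0.0, 0.692]
wrist_force: [0.6, -1.1, -0.4]
finger_gap: 93.9
```

```bash
python3 -c "
from h import *
st()
plan(590,-124,250,1.33)"
```

```text
{'clock': np.float64(1.35), 'joints': array([-0.47,  0.28,  1.46, -0.  ,  1.41, -1.16]), 'eef_pos': array([ 507.39, -216.63,  246.24]), 'eef_rot': array([-3.14,  0.  ,  0.69]), 'wrist_force': array([ 0.63, -1.08, -0.35]), 'moment': array([-0.02, -0.09,  0.05]), 'finger_gap': np.float64(93.92)}
clock 1.35 tot shift at start yaw [12.27 -1.86 -0.38] at end yaw [10.97  5.81 -0.38] turn -0.638032295300599 N 6
[ 2.05 -0.31 -0.06] -0.1063
[ 2.07 -0.09 -0.06] -0.1063
[ 2.06  0.13 -0.06] -0.1063
[ 2.04  0.35 -0.06] -0.1063
[ 1.99  0.56 -0.06] -0.1063
[ 1.92  0.77 -0.06] -0.1063
```

Emit:
arm_command --steps '[[1,[2.5,-0.4,0],-0.12],[1,[2.5,-0.1,0],-0.12],[1,[2.5,0.2,0],-0.12],[1,[2.5,0.4,0],-0.12],[1,[2.3,1.2,0],-0.16]]'

```text
clock: 1.77
eef_pos: [593.2, -123.9, 246.3]
eef_rot: [-3.141, -0.0, 1.297]
wrist_force: [0.1, -0.5, -0.6]
finger_gap: 94.0
```

```bash
cat >> h.py <<'E'
def Rt(s):
    r,p,y=s['eef_rot']; cx,sx,cp,sp,cy,sy=np.cos(r),np.sin(r),np.cos(p),np.sin(p),np.cos(y),np.sin(y)
    return np.array([[cy,-sy,0],[sy,cy,0],[0,0,1]])@np.array([[cp,0,sp],[0,1,0],[-sp,0,cp]])@np.array([[1,0,0],[0,cx,-sx],[0,sx,cx]])
def wz(s,u,v,z):
    c=manip.calibration('wrist'); M=np.array(c['tool_from_camera']); a=np.array([u-c['cx'],v-c['cy']]); r=np.hypot(*a); th=r/c['fx']
    d=np.array([*(a/max(r,1e-9)*np.sin(th)),np.cos(th)]); R=Rt(s); d=R@M[:3,:3]@d; o=np.array(s['eef_pos'])+R@M[:3,3]
    return o+d*(z-o[2])/d[2]
def wp(s,X):
    c=manip.calibration('wrist'); M=np.array(c['tool_from_camera']); R=Rt(s); p=M[:3,:3].T@(R.T@(np.array(X,float)-np.array(s['eef_pos']))-M[:3,3])
    th=np.arctan2(np.hypot(p[0],p[1]),p[2]); q=p[:2]/np.hypot(p[0],p[1])*th*c['fx']; return q+np.array([c['cx'],c['cy']])
import pickle
def wsnap(f):
    p,d,s=snap('wrist',f); pickle.dump({k:np.array(v) for k,v in s.items()},open(f'pics/{f}.pkl','wb')); return s
def ld(f): return pickle.load(open(f'pics/{f}.pkl','rb'))
E
python3 -c "
from h import *
wsnap('w1'); st()"
```

```text
{'clock': np.float64(1.82), 'joints': array([-0.26,  0.41,  1.29,  0.  ,  1.45, -1.57]), 'eef_pos': array([ 595.67, -121.36,  245.72]), 'eef_rot': array([-3.14, -0.  ,  1.31]), 'wrist_force': array([ 2.16,  1.75, -0.24]), 'moment': array([ 0.08, -0.31, -0.01]), 'finger_gap': np.float64(94.08)}
```

View pics/w1.png

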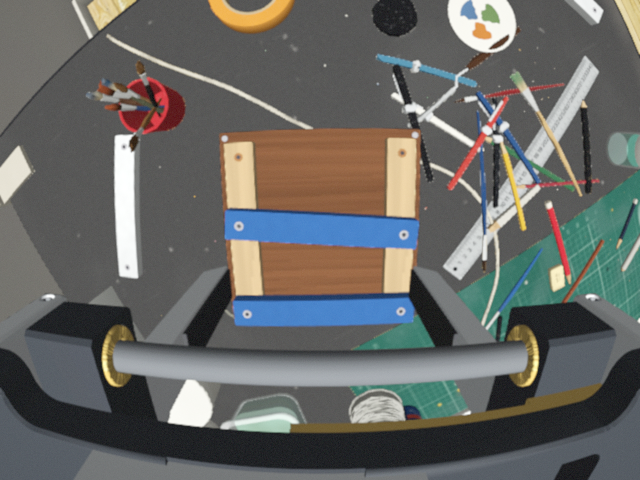

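```bash
python3 -c "
import cv2
p=cv2.imread('pics/w1.png')
cv2.imwrite('pics/c3.png',cv2.resize(p[125:335,210:425],None,fx=2.8,fy=2.8,interpolation=cv2.INTER_CUBIC))"
```

```text
(no output)
```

View pics/c3.png

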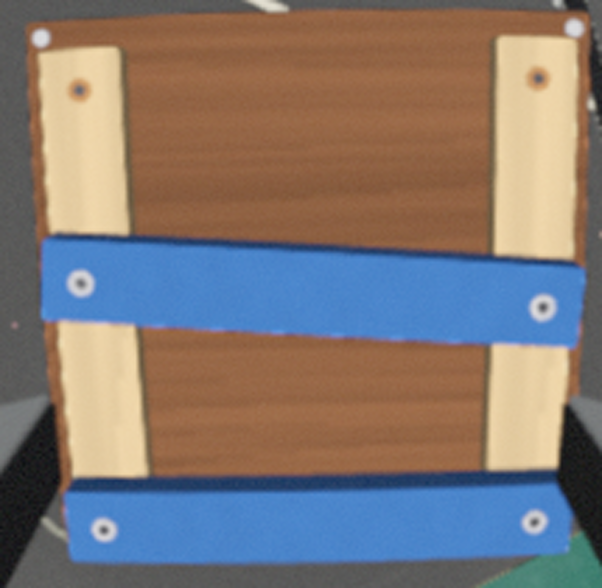

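```bash
cat >> h.py <<'E'
def bfr(c,yaw,P): 
    d=np.array(P)[:2]-np.array(c); return np.array([d[0]*np.cos(yaw)+d[1]*np.sin(yaw),-d[0]*np.sin(yaw)+d[1]*np.cos(yaw)])
def bw(c,yaw,x,y): return np.array([c[0]+x*np.cos(yaw)-y*np.sin(yaw),c[1]+x*np.sin(yaw)+y*np.cos(yaw)])
E
python3 - <<'E'
from h import *
s=ld('w1')
f=lambda u,v,z: wz(s,(u+.5)/2.8-.5+210,(v+.5)/2.8-.5+125,z)[:2]
g1,g2=f(104,529,98),f(534,521,98); s1,s2=f(81,283,98),f(543,307,98); p1,p2=f(79,90,80),f(538,78,80)
ang=lambda a,b: np.arctan2(*(b-a)[::-1])-np.pi/2
print('good',(g1+g2)/2,ang(g1,g2),np.hypot(*(g2-g1)))
print('slid',(s1+s2)/2,ang(s1,s2),np.hypot(*(s2-s1)))
print('pine screws',p1,p2,(p1+p2)/2,ang(p1,p2))
b1,b2=f(41,38,62),f(574,28,62); print('board scr',b1,b2,ang(b1,b2),(b1+b2)/2)
yaw=ang(p1,p2)*.5+ang(g1,g2)*.5
c=(g1+g2)/2-76*np.array([np.cos(yaw),np.sin(yaw)])
print('yaw',yaw,'c',c)
for k in (s1,s2,p1,p2,g1,g2): print(bfr(c,yaw,k))
for q in [(38,50),(120,47),(496,37),(578,38)]: print('pine end',bfr(c,yaw,f(*q,80)))
for q in [(42,236),(42,320),(583,266),(580,346)]: print('slid cor',bfr(c,yaw,f(*q,98)))
E
```

```text
good [ 681.08 -143.93] -0.25388991359345936 151.41319971411653
slid [ 600.43 -123.7 ] -0.3265296628122081 151.68039345878245
pine screws [ 515.62 -181.  ] [553.08 -32.37] [ 534.35 -106.69] -0.246906498559067
board scr [ 493.19 -192.87] [540.39 -11.4 ] -0.25445581589939237 [ 516.79 -102.14]
yaw -0.2503982060762632 c [ 607.45 -125.1 ]
[-12.92 -76.01]
[-1.38 75.23]
[-75.11 -76.91]
[-75.65  76.36]
[ 75.74 -75.71]
[76.26 75.71]
pine end [-89.45 -90.52]
pine end [-88.78 -62.33]
pine end [-89.27  62.12]
pine end [-89.36  90.27]
slid cor [-28.94 -88.04]
slid cor [ -0.73 -90.35]
slid cor [-14.95  88.43]
slid cor [12.35 88.54]
```

```bash
python3 -c "
from h import *
st();plan(642,-135,84,1.324,4)"
```

```text
{'clock': np.float64(1.82), 'joints': array([-0.26,  0.41,  1.29,  0.  ,  1.45, -1.57]), 'eef_pos': array([ 595.67, -121.36,  245.72]), 'eef_rot': array([-3.14, -0.  ,  1.31]), 'wrist_force': array([ 2.16,  1.75, -0.24]), 'moment': array([ 0.08, -0.31, -0.01]), 'finger_gap': np.float64(94.08)}
clock 1.82 tot shift at start yaw [-0.12  4.83 16.17] at end yaw [-0.19  4.83 16.17] turn -0.014896724543658202 N 4
[-0.03  1.21  4.04] -0.0037
[-0.03  1.21  4.04] -0.0037
[-0.04  1.21  4.04] -0.0037
[-0.04  1.21  4.04] -0.0037
```

Emit:
arm_command --steps '[[1,[0,1.6,3],-0.01],[1,[0,1.6,3],0],[1,[0,1.6,3],0],[1,[0,0,2],0],[1,[0,0,0],0]]'

```text
clock: 2.23
eef_pos: [637.3, -137.8, 130.7]
eef_rot: [-3.133, 0.0, 1.301]
wrist_force: [-0.2, -0.6, -1.1]
finger_gap: 94.0
```

```bash
python3 -c "
from h import *
wsnap('w2');st();plan(642,-135,84,1.324,1)"
```

```text
{'clock': np.float64(2.28), 'joints': array([-0.27,  0.59,  1.27,  0.  ,  1.28, -1.57]), 'eef_pos': array([ 638.02, -137.94,  134.06]), 'eef_rot': array([-3.14, -0.  ,  1.3 ]), 'wrist_force': array([ 0.18, -0.06,  0.75]), 'moment': array([ 0.02, -0.15, -0.06]), 'finger_gap': np.float64(93.77)}
clock 2.28 tot shift at start yaw [0.39 0.3  5.01] at end yaw [0.38 0.31 5.01] turn -0.02318778060296678 N 1
[0.39 0.3  5.01] -0.0232
```

View pics/w2.png

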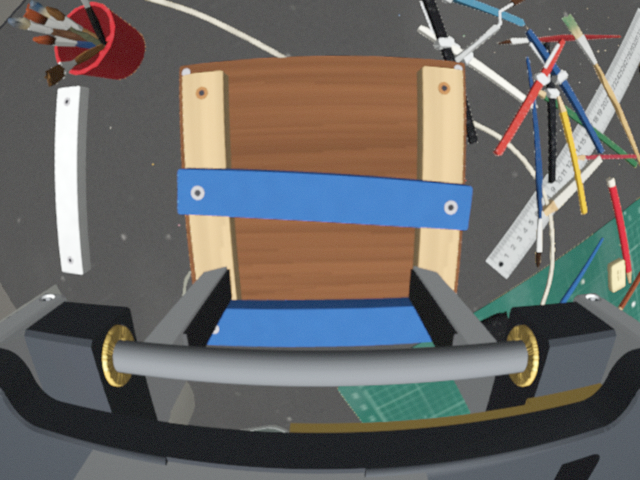

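Run:
```python
from h import *
s=ld('w2')
f=lambda u,v,z: wz(s,u,v,z)[:2]
ang=lambda a,b: np.arctan2(*(b-a)[::-1])-np.pi/2
p1,p2=f(202,93,80),f(444,88,80);s1,s2=f(198,193,98),f(451,208,98)
print(p1,p2,ang(p1,p2),np.hypot(*(p2-p1)),ang(s1,s2),np.hypot(*(s1-s2)))
yaw=ang(p1,p2); c=(p1+p2)/2+76*np.array([np.cos(yaw),np.sin(yaw)]); print('c',c)
for k in (s1,s2): print(bfr(c,yaw,k))
print('tcp in board',bfr(c,yaw,s['eef_pos']))
for z in (62,84,98): print(wp(s,[*bw(s['eef_pos'][:2],1.3,47,0),z]))
```

```text
[ 516.21 -180.52] [553.37 -32.41] -0.245792341156708 152.69743125851798 -0.3285864419529194 151.41225002736354
c [ 608.51 -124.96]
[-13.98 -75.93]
[-1.45 74.96]
tcp in board [31.05 -5.42]
[386.07 247.51]
[391.87 256.69]
[396.1  263.42]
```

Emit:
arm_command --steps '[[1,[0.5,0.4,1.5],-0.022],[1,[0,0,2],0],[1,[0,0,1.5],0],[1,[0,0,0],0]]'

```text
clock: 2.62
eef_pos: [643.5, -133.8, 84.4]
eef_rot: [-3.139, -0.0, 1.324]
wrist_force: [-0.0, -0.2, -0.4]
finger_gap: 94.2
```

```bash
python3 -c "
from h import *
s=wsnap('w3');st();print(bfr((608,-125),-.2465,s['eef_pos']))"
```

```text
{'clock': np.float64(2.67), 'joints': array([-0.26,  0.65,  1.3 ,  0.  ,  1.2 , -1.58]), 'eef_pos': array([ 644.14, -134.09,   86.28]), 'eef_rot': array([-3.14, -0.  ,  1.32]), 'wrist_force': array([ 0.7 , -0.21,  0.72]), 'moment': array([ 0.08, -0.18,  0.04]), 'finger_gap': np.float64(93.98)}
[36.61  0.1 ]
```

View pics/w3.png

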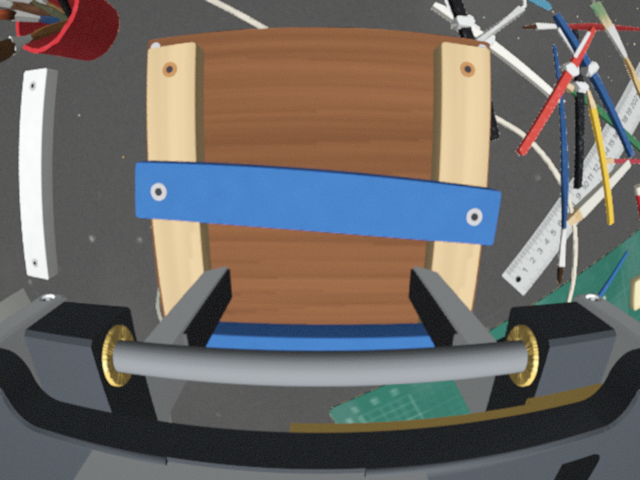

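Emit:
arm_command --steps '[[1,[0,-1,0],0],[1,[0,-1,0],0],[1,[0,-0.8,0],0],[1,[0,-0.8,0],0],[1,[0,-0.8,0],0]]'

```text
clock: 3.08
eef_pos: [602.2, -123.7, 88.8]
eef_rot: [3.138, 0.0, 1.324]
wrist_force: [0.5, 0.0, 0.4]
finger_gap: 94.0
```

Emit:
arm_command --steps '[[1,[0,-0.8,0],0],[1,[0,-0.8,0],0],[1,[0,-0.6,0],0],[1,[0,-0.5,0],0],[1,[0,-0.3,0],0]]'

```text
clock: 3.5
eef_pos: [572.7, -116.3, 87.6]
eef_rot: [3.14, 0.0, 1.323]
wrist_force: [1.0, 0.1, -0.0]
finger_gap: 94.2
```

```bash
python3 -c "
from h import *
s=wsnap('w4');st();print(bfr((608,-125),-.2465,s['eef_pos']))"
```

```text
{'clock': np.float64(3.55), 'joints': array([-0.26,  0.49,  1.54,  0.  ,  1.11, -1.59]), 'eef_pos': array([ 572.37, -116.18,   87.34]), 'eef_rot': array([3.14, 0.  , 1.32]), 'wrist_force': array([-0.49,  0.4 ,  0.7 ]), 'moment': array([ 0.06, -0.14,  0.03]), 'finger_gap': np.float64(93.82)}
[-36.4   -0.14]
```

View pics/w4.png

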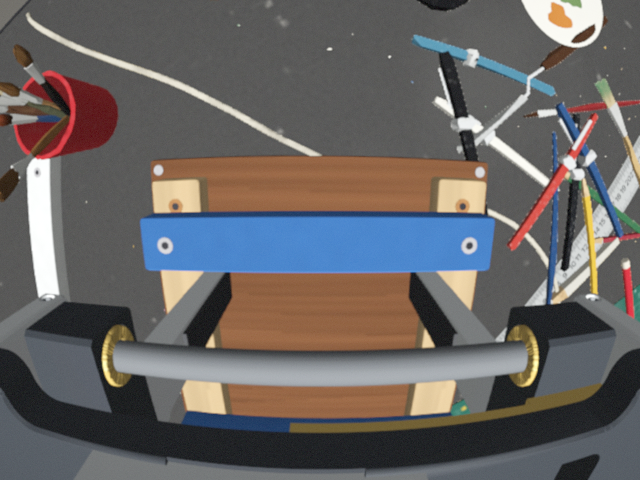

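```bash
cat > rel.py <<'E'
from h import *
ang=lambda a,b: np.arctan2(*(b-a)[::-1])-np.pi/2
def rel(f,S,P):
    s=ld(f); s1,s2=[wz(s,*q,98)[:2] for q in S]; p1,p2=[wz(s,*q,80)[:2] for q in P]
    yaw=ang(p1,p2); c=(p1+p2)/2+75.7*np.array([np.cos(yaw),np.sin(yaw)])
    print('c',c,yaw,'d',np.hypot(*(p2-p1)),np.hypot(*(s2-s1)))
    print(bfr(c,yaw,s1),bfr(c,yaw,s2),'mid',bfr(c,yaw,(s1+s2)/2),'askew',ang(s1,s2)-yaw,'tcp',bfr(c,yaw,s['eef_pos']))
E
python3 -c "
from rel import *
rel('w4',[(165.5,245),(469.5,245)],[(175.5,206),(463,206)])
import cv2
p=cv2.imread('pics/w4.png')
cv2.imwrite('pics/c4.png',cv2.hconcat([cv2.resize(p[150:290,130:240],None,fx=3.6,fy=3.6,interpolation=2),cv2.resize(p[150:290,400:510],None,fx=3.6,fy=3.6,interpolation=2)]))"
```

```text
c [ 607.63 -124.7 ] -0.24716564168711286 d 153.1517605277488 151.0719919110263
[-59.19 -76.49] [-59.22  74.58] mid [-59.2   -0.95] askew 0.00023666279320022632 tcp [-35.97  -0.37]
```

View pics/c4.png

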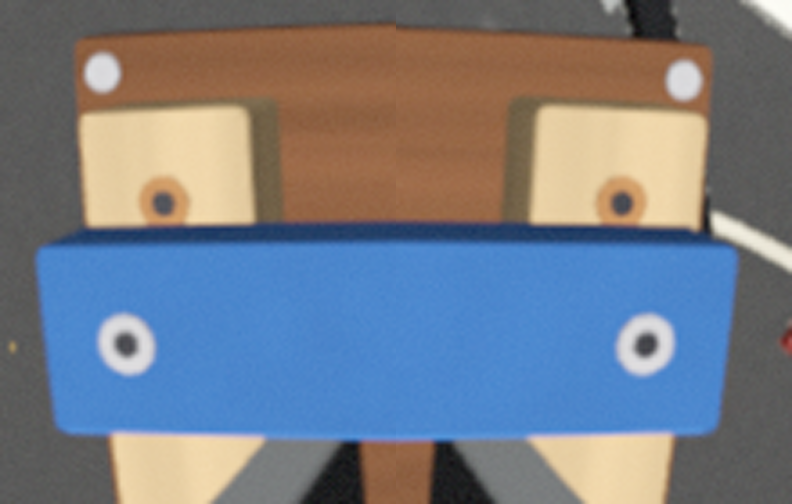

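Emit:
arm_command --steps '[[1,[0,-0.5,0],0],[1,[0,-0.4,0],0],[1,[0,-0.3,0],0],[1,[0,-0.2,0],0],[1,[0,0,0],0]]'

```text
clock: 3.97
eef_pos: [558.6, -112.7, 86.4]
eef_rot: [-3.141, -0.0, 1.323]
wrist_force: [-0.0, -0.1, -0.9]
finger_gap: 93.8
```

```bash
python3 -c "
from h import *
s=wsnap('w5');st();print(bfr((607.8,-124.9),-.247,s['eef_pos']))
p=cv2.imread('pics/w5.png')
cv2.imwrite('pics/c5.png',cv2.hconcat([cv2.resize(p[150:290,130:240],None,fx=3.6,fy=3.6,interpolation=2),cv2.resize(p[150:290,400:510],None,fx=3.6,fy=3.6,interpolation=2)]))"
```

```text
{'clock': np.float64(4.02), 'joints': array([-0.26,  0.47,  1.58, -0.  ,  1.09, -1.59]), 'eef_pos': array([ 558.78, -112.83,   86.41]), 'eef_rot': array([-3.14,  0.  ,  1.32]), 'wrist_force': array([ 0.36, -0.72, -0.16]), 'moment': array([-0.01, -0.16,  0.01]), 'finger_gap': np.float64(93.98)}
[-50.69  -0.24]
```

View pics/c5.png

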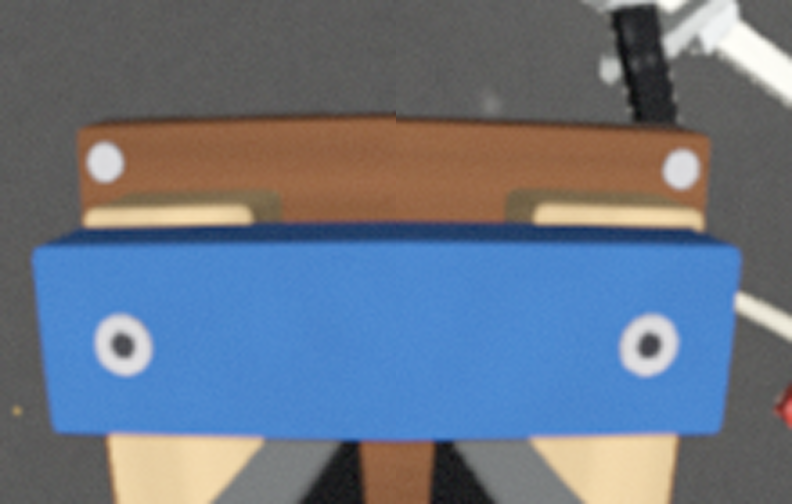

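Run:
```python
from h import *
s=ld('w5')
L=lambda u,v,z: wz(s,(u+.5)/3.6-.5+130,(v+.5)/3.6-.5+150,z)[:2]
Rr=lambda u,v,z: wz(s,(u-396+.5)/3.6-.5+400,(v+.5)/3.6-.5+150,z)[:2]
c=(607.8,-124.9);y=-.247
for n,P in dict(pineL=L(170,206,80),blueL=L(170,230,80),pineR=Rr(620,206,80),blueR=Rr(620,229,80),b1=L(105,161,62),b2=Rr(681,169,62),s1=L(123,345,98),s2=Rr(649,345,98),topL=L(170,247,98),topR=Rr(620,246,98),botL=L(170,433,98),botR=Rr(620,433,98),cor1=L(34,250,98),cor2=Rr(739,252,98),cor3=L(55,432,98),cor4=Rr(720,430,98),pL=L(84,215,80),pR=Rr(704,215,80)).items(): print(n,bfr(c,y,P))
```

```text
pineL [-90.16 -75.22]
blueL [-86.57 -75.52]
pineR [-90.1   75.64]
blueR [-86.66  75.92]
b1 [-94.82 -93.8 ]
b2 [-93.4   93.51]
s1 [-73.98 -76.81]
s2 [-73.95  74.48]
topL [-87.63 -68.3 ]
topR [-87.71  68.76]
botL [-61.3  -71.09]
botR [-61.27  71.53]
cor1 [-87.5  -89.36]
cor2 [-87.11  87.07]
cor3 [-60.96 -89.51]
cor4 [-61.3   87.37]
pL [-89.1  -89.71]
pR [-89.02  89.75]
```

Emit:
arm_command --steps '[[1,[0.06,-0.1,0],0],[1,[0.06,-0.1,0],0],[1,[0,-0.03,0],0],[1,[0,0,0],0]]'

```text
clock: 4.35
eef_pos: [556.9, -111.0, 86.4]
eef_rot: [-3.141, -0.0, 1.323]
wrist_force: [-0.1, 0.7, 0.9]
finger_gap: 93.9
```

```bash
cat > look.py <<'E'
from h import *
import sys
f=sys.argv[1]
s=wsnap(f);st();print(bfr((607.8,-124.9),-.247,s['eef_pos']))
p=cv2.imread(f'pics/{f}.png')
cv2.imwrite(f'pics/c{f}.png',cv2.hconcat([cv2.resize(p[150:290,130:240],None,fx=3.6,fy=3.6,interpolation=2),cv2.resize(p[150:290,400:510],None,fx=3.6,fy=3.6,interpolation=2)]))
E
python3 look.py w6
```

```text
{'clock': np.float64(4.4), 'joints': array([-0.26,  0.46,  1.59,  0.  ,  1.09, -1.58]), 'eef_pos': array([ 556.98, -111.09,   86.44]), 'eef_rot': array([-3.14, -0.  ,  1.32]), 'wrist_force': array([-0.24, -0.32, -0.18]), 'moment': array([ 0.08, -0.16, -0.03]), 'finger_gap': np.float64(94.19)}
[-52.71   1.01]
```

View pics/cw6.png

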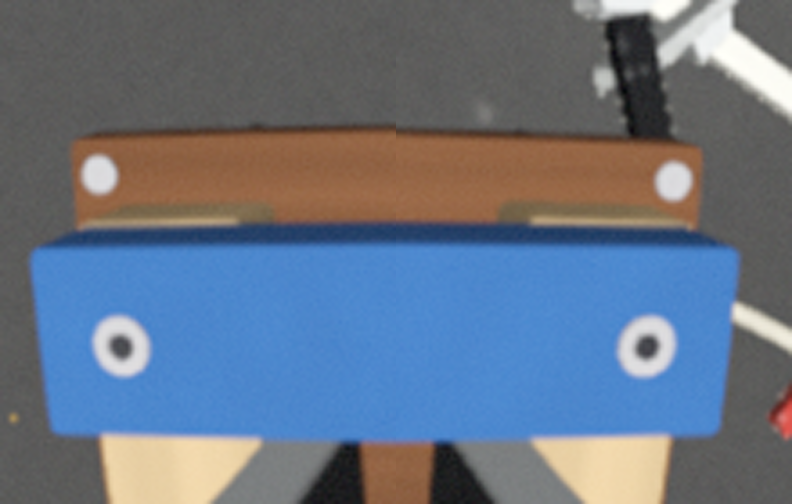

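Emit:
arm_command --steps '[[1,[0.08,-0.08,0],0],[1,[0.0,-0.07,0],0],[1,[0,0,0],0]]'

```text
clock: 4.65
eef_pos: [555.6, -109.9, 86.4]
eef_rot: [-3.142, -0.0, 1.323]
wrist_force: [-0.6, 0.7, -0.7]
finger_gap: 94.0
```

```bash
python3 look.py w7
```

```text
{'clock': np.float64(4.7), 'joints': array([-0.26,  0.46,  1.59,  0.  ,  1.09, -1.58]), 'eef_pos': array([ 555.65, -109.93,   86.42]), 'eef_rot': array([-3.14, -0.  ,  1.32]), 'wrist_force': array([-0.61,  1.  , -1.27]), 'moment': array([ 0.01, -0.12, -0.  ]), 'finger_gap': np.float64(93.98)}
[-54.25   1.8 ]
```

View pics/cw7.png

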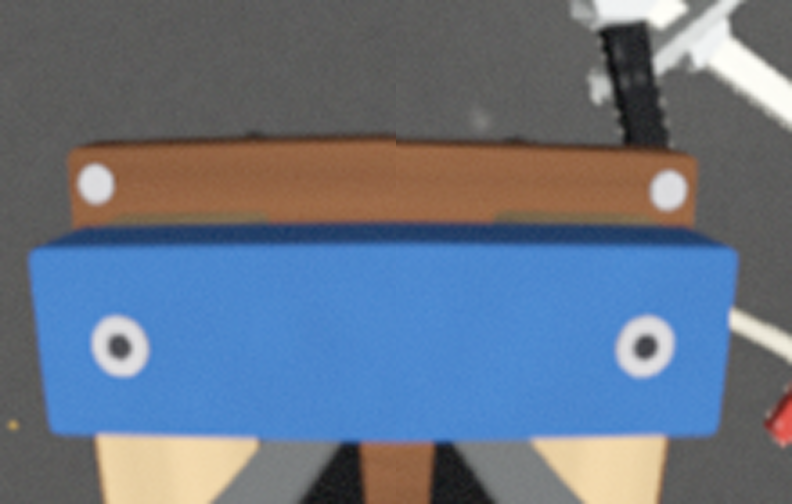

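Run:
```python
from h import *
s=ld('w7')
L=lambda u,v,z: wz(s,(u+.5)/3.6-.5+130,(v+.5)/3.6-.5+150,z)[:2]
Rr=lambda u,v,z: wz(s,(u-396+.5)/3.6-.5+400,(v+.5)/3.6-.5+150,z)[:2]
c=(607.8,-124.9);y=-.247
for n,P in dict(b1=L(96,184,62),b2=Rr(668,190,62),s1=L(120,347,98),s2=Rr(645,347,98),topL=L(170,248,98),topR=Rr(620,247,98),botL=L(170,434,98),botR=Rr(620,434,98),cor1=L(31,252,98),cor2=Rr(738,253,98),blueL=L(170,227,80),blueR=Rr(620,227,80),pL=L(102,460,80),pR=Rr(663,460,80)).items(): print(n,bfr(c,y,P))
```

```text
b1 [-94.62 -93.76]
b2 [-93.44  93.45]
s1 [-77.24 -75.28]
s2 [-77.24  75.95]
topL [-91.05 -66.28]
topR [-91.15  70.82]
botL [-64.7  -69.08]
botR [-64.68  73.59]
cor1 [-90.78 -87.85]
cor2 [-90.54  88.98]
blueL [-90.57 -73.45]
blueR [-90.52  77.94]
pL [-53.53 -89.35]
pR [-53.66  89.3 ]
```

Emit:
arm_command --steps '[[1,[0,0.5,0],0],[1,[0,1,0],0],[1,[0,0,-4],0],[1,[0,0,-4],0],[1,[0,0,-4],0]]'

```text
clock: 5.12
eef_pos: [570.2, -113.7, 207.7]
eef_rot: [-3.14, -0.0, 1.323]
wrist_force: [0.3, -0.4, 0.4]
finger_gap: 94.4
```

```bash
python3 -c "
from h import *
st();plan(363,261,180,2.35)"
```

```text
{'clock': np.float64(5.12), 'joints': array([-0.26,  0.37,  1.42, -0.  ,  1.35, -1.58]), 'eef_pos': array([ 570.19, -113.66,  207.7 ]), 'eef_rot': array([-3.14, -0.  ,  1.32]), 'wrist_force': array([ 0.32, -0.38,  0.45]), 'moment': array([ 0.07, -0.14,  0.02]), 'finger_gap': np.float64(94.4)}
clock 5.12 tot shift at start yaw [ 31.24 -29.28   2.77] at end yaw [41.22 11.59  2.77] turn -1.0270437162483512 N 11
[ 2.84 -2.66  0.25] -0.0934
[ 3.08 -2.39  0.25] -0.0934
[ 3.28 -2.09  0.25] -0.0934
[ 3.47 -1.77  0.25] -0.0934
[ 3.62 -1.44  0.25] -0.0934
[ 3.73 -1.1   0.25] -0.0934
[ 3.82 -0.75  0.25] -0.0934
[ 3.87 -0.39  0.25] -0.0934
[ 3.89 -0.02  0.25] -0.0934
[3.88 0.34 0.25] -0.0934
[3.83 0.7  0.25] -0.0934
```

Emit:
arm_command --steps '[[1,[2.8,-2.7,0],-0.09],[1,[3.1,-2.4,0],-0.09],[1,[3.3,-2.1,0],-0.09],[1,[3.5,-1.8,0],-0.09],[1,[3.6,-1.5,0],-0.09]]'

```text
clock: 5.53
eef_pos: [474.8, 58.8, 206.6]
eef_rot: [3.141, 0.0, 1.777]
wrist_force: [0.0, 0.8, 0.2]
finger_gap: 94.1
```

Emit:
arm_command --steps '[[1,[3.7,-1.1,0.3],-0.09],[1,[3.8,-0.8,0.3],-0.09],[1,[3.9,-0.4,0.3],-0.1],[1,[3.7,0,0.3],-0.1],[1,[3.0,0.3,0.3],-0.1]]'

```text
clock: 5.95
eef_pos: [388.4, 221.8, 191.7]
eef_rot: [3.141, -0.0, 2.259]
wrist_force: [0.6, -0.3, -0.2]
finger_gap: 94.0
```

Emit:
arm_command --steps '[[1,[2.0,0.7,0.3],-0.1],[1,[0,0,0],0],[1,[0,0,0],0]]'

```text
clock: 6.2
eef_pos: [382.2, 240.4, 188.5]
eef_rot: [-3.141, 0.0, 2.354]
wrist_force: [0.2, -0.0, -0.0]
finger_gap: 93.6
```

```bash
python3 -c "
from h import *
wsnap('w8');st();plan(363,261,180,2.35)"
```

```text
{'clock': np.float64(6.25), 'joints': array([ 0.48,  0.09,  1.81, -0.  ,  1.24, -1.87]), 'eef_pos': array([382.55, 239.75, 188.55]), 'eef_rot': array([-3.14,  0.  ,  2.35]), 'wrist_force': array([ 0.12, -0.71,  0.32]), 'moment': array([ 0.12, -0.11, -0.02]), 'finger_gap': np.float64(93.78)}
clock 6.25 tot shift at start yaw [2.89 0.11 0.86] at end yaw [2.89 0.1  0.86] turn 0.0019368863099282763 N 1
[2.89 0.11 0.86] 0.0019
```

View pics/w8.png

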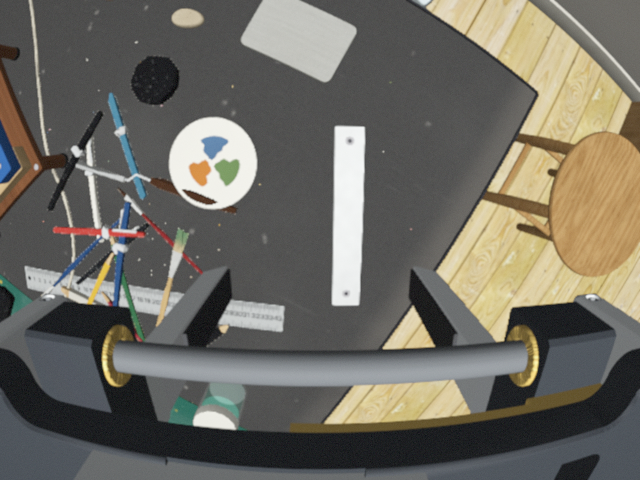

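```bash
python3 -c "
from h import *
s=ld('w8')
a,b=[wz(s,*q,18)[:2] for q in((349.5,141),(346.5,294))]
m=(a+b)/2; d=b-a; print(a,b,np.hypot(*d)); l=np.arctan2(d[1],d[0]); print(m,l, np.mod(l+np.pi/2,np.pi))
plan(m[0],m[1],60,np.mod(l+np.pi/2,np.pi))"
```

```text
[311.43 208.45] [419.48 315.5 ] 152.10421401336504
[365.46 261.98] 0.7807219548455524 2.351518281640449
clock 6.25 tot shift at start yaw [ 2.78  0.35 12.86] at end yaw [ 2.78  0.35 12.86] turn 0.0004186046694791834 N 4
[0.7  0.09 3.21] 0.0001
[0.7  0.09 3.21] 0.0001
[0.7  0.09 3.21] 0.0001
[0.7  0.09 3.21] 0.0001
```

Emit:
arm_command --steps '[[1,[0.7,0.1,3.3],0],[1,[0.7,0.1,3.3],0],[1,[0.7,0.1,3.3],0],[1,[0.7,0.05,3.3],0],[1,[0,0,1.5],0]]'

```text
clock: 6.67
eef_pos: [363.9, 260.9, 38.2]
eef_rot: [-3.138, -0.001, 2.35]
wrist_force: [0.6, 0.2, 0.2]
finger_gap: 93.9
```

```bash
python3 -c "
from h import *
wsnap('w9');st();plan(365.5,262,4,2.3515)"
```

```text
{'clock': np.float64(6.72), 'joints': array([ 0.54,  0.31,  1.95, -0.  ,  0.88, -1.81]), 'eef_pos': array([363.61, 260.32,  37.13]), 'eef_rot': array([-3.14, -0.  ,  2.35]), 'wrist_force': array([-2.26, -1.18, -2.56]), 'moment': array([ 0.1 , -0.01, -0.03]), 'finger_gap': np.float64(93.66)}
clock 6.72 tot shift at start yaw [-0.01  0.25  3.31] at end yaw [-0.01  0.25  3.31] turn -0.0012619472636283824 N 1
[-0.01  0.25  3.31] -0.0013
```

View pics/w9.png

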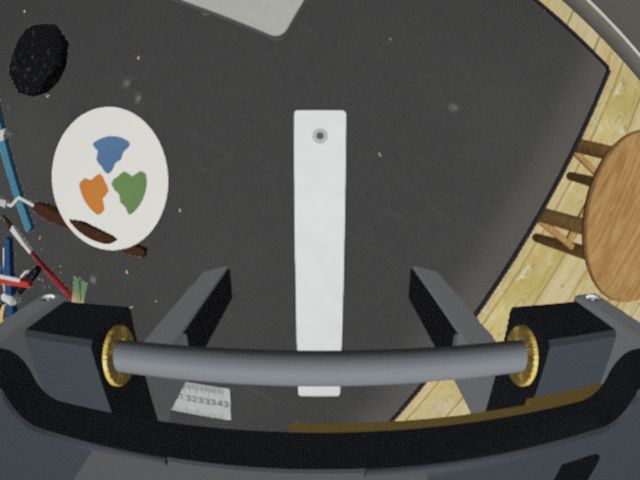

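Emit:
arm_command --steps '[[1,[0,0.25,1.5],0],[1,[0,0,1.2],0],[1,[0,0,0.6],0],[1,[0,0,0],0]]'

```text
clock: 7.05
eef_pos: [367.1, 263.2, 8.2]
eef_rot: [-3.141, -0.0, 2.351]
wrist_force: [-0.3, -0.6, 0.6]
finger_gap: 94.1
```

Emit:
arm_command --steps '[[0,[0,0,0],0],[0,[0,0,0],0],[0,[0,0,0],0],[0,[0,0,0],0],[0,[0,0,0],0]]' --force 15

```text
clock: 7.47
eef_pos: [367.0, 264.0, 8.9]
eef_rot: [3.141, 0.0, 2.353]
wrist_force: [-0.1, -0.2, -0.1]
finger_gap: 64.5
```

Emit:
arm_command --steps '[[0,[0,0,0],0],[0,[0,0,0],0],[0,[0,0,0],0]]'

```text
clock: 7.72
eef_pos: [366.8, 263.9, 8.5]
eef_rot: [3.142, 0.0, 2.353]
wrist_force: [-0.1, 0.2, -0.4]
finger_gap: 44.1
```

```bash
python3 -c "
from h import *
wsnap('w10');st()"
```

```text
{'clock': np.float64(7.77), 'joints': array([ 0.54,  0.37,  1.96,  0.  ,  0.81, -1.81]), 'eef_pos': array([366.82, 263.89,   8.46]), 'eef_rot': array([ 3.14, -0.  ,  2.35]), 'wrist_force': array([-0.14,  0.06, -0.21]), 'moment': array([ 0.1 , -0.1 , -0.01]), 'finger_gap': np.float64(40.19)}
```

View pics/w10.png

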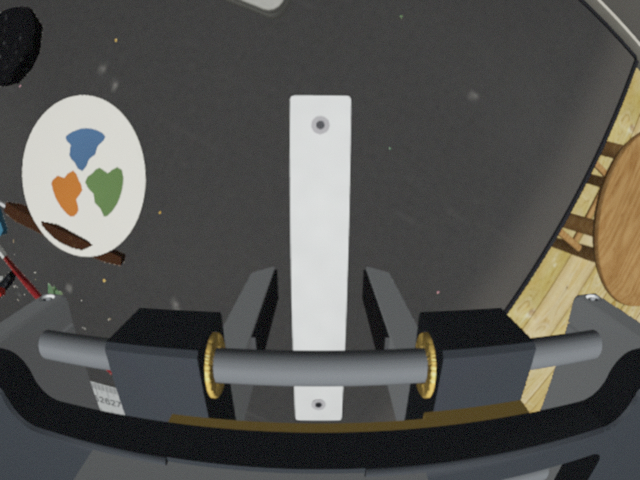

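Emit:
arm_command --steps '[[0,[0,-0.2,0.4],0],[0,[0,0,0],0],[0,[0,0,0],0],[0,[0,0,0],0],[0,[0,0,0],0]]'

```text
clock: 8.18
eef_pos: [365.4, 262.5, 4.4]
eef_rot: [-3.141, -0.0, 2.353]
wrist_force: [0.4, 0.1, -0.9]
finger_gap: 27.7
```

```bash
python3 -c "
from h import *
wsnap('w11');st()"
```

```text
{'clock': np.float64(8.23), 'joints': array([ 0.54,  0.38,  1.97, -0.  ,  0.8 , -1.81]), 'eef_pos': array([365.46, 262.49,   4.49]), 'eef_rot': array([3.14, 0.  , 2.35]), 'wrist_force': array([ 1.18, -0.64, -0.26]), 'moment': array([ 0.12, -0.09, -0.02]), 'finger_gap': np.float64(27.6)}
```

View pics/w11.png

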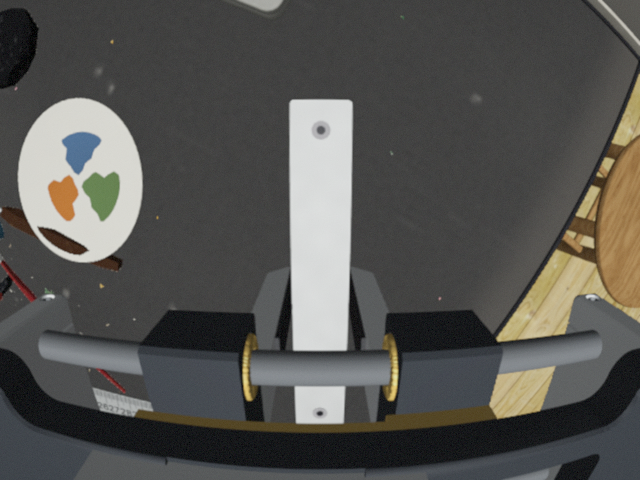

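```bash
python3 -c "
from h import *
s=ld('w11')
a,b=[wz(s,*q,18)[:2] for q in((320.5,130),(320,413))]
m=(a+b)/2; d=b-a; print(np.hypot(*d),np.arctan2(d[1],d[0])+np.pi/2-s['eef_rot'][2]); w=s['eef_rot'][2]; e=m-s['eef_pos'][:2]
print('bar mid in tool', e@[np.cos(w),np.sin(w)], e@[np.sin(w),-np.cos(w)])"
```

```text
151.89549552143524 -0.0008859380402306272
bar mid in tool -0.021627559667182546 -0.22965240636306292
```

Emit:
arm_command --steps '[[0,[0,0,-0.5],0],[0,[0,0,-2],0],[0,[0,0,-4],0],[0,[0,0,-4],0],[0,[0,0,-4],0]]' --force 20

```text
clock: 8.65
eef_pos: [364.9, 262.2, 151.6]
eef_rot: [-3.141, -0.0, 2.353]
wrist_force: [0.4, 0.1, -0.3]
finger_gap: 27.9
```

```bash
python3 -c "
from h import *
wsnap('w12');st();plan(626,-51,185,1.324)"
```

```text
{'clock': np.float64(8.7), 'joints': array([ 0.54,  0.12,  1.85, -0.  ,  1.16, -1.81]), 'eef_pos': array([367.56, 263.8 , 159.03]), 'eef_rot': array([3.13, 0.  , 2.35]), 'wrist_force': array([1.92, 0.99, 8.18]), 'moment': array([ 0.16, -0.19, -0.04]), 'finger_gap': np.float64(27.81)}
clock 8.70 tot shift at start yaw [-40.55  -3.86  -2.6 ] at end yaw [-24.21  32.75  -2.6 ] turn 1.029118102488706 N 10
[-4.05 -0.39 -0.26] 0.1029
[-4.07  0.03 -0.26] 0.1029
[-4.05  0.45 -0.26] 0.1029
[-3.98  0.86 -0.26] 0.1029
[-3.87  1.27 -0.26] 0.1029
[-3.72  1.66 -0.26] 0.1029
[-3.53  2.03 -0.26] 0.1029
[-3.3   2.38 -0.26] 0.1029
[-3.04  2.71 -0.26] 0.1029
[-2.74  3.01 -0.26] 0.1029
```

View pics/w12.png

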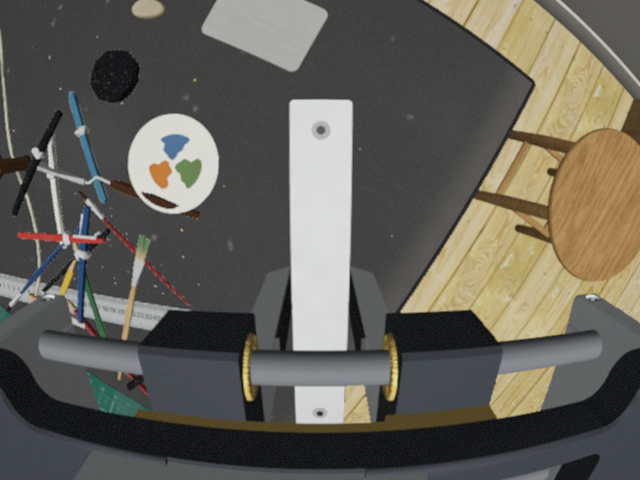

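Emit:
arm_command --steps '[[0,[-2.5,-0.3,-0.4],0.08],[0,[-3.3,0,-0.4],0.08],[0,[-3.5,0.2,-0.4],0.08],[0,[-3.5,0.5,-0.4],0.08],[0,[-3.5,0.9,-0.4],0.08]]'

```text
clock: 9.12
eef_pos: [470.9, 134.0, 170.0]
eef_rot: [3.141, 0.0, 1.949]
wrist_force: [-0.2, -0.4, -0.1]
finger_gap: 28.0
```

Emit:
arm_command --steps '[[0,[-3.5,1.2,0],0.08],[0,[-3.4,1.5,0],0.08],[0,[-3.3,1.8,0],0.08],[0,[-3.1,2,0],0.08],[0,[-2.8,2.2,0],0.08]]'

```text
clock: 9.53
eef_pos: [592.5, -5.0, 169.5]
eef_rot: [3.141, 0.0, 1.549]
wrist_force: [0.3, 0.8, -0.4]
finger_gap: 27.8
```

```bash
python3 -c "
from h import *
st();plan(626.4,-51.2,185,1.324)"
```

```text
{'clock': np.float64(9.53), 'joints': array([-0.07,  0.42,  1.44, -0.  ,  1.28, -1.62]), 'eef_pos': array([592.52,  -5.03, 169.54]), 'eef_rot': array([3.14, 0.  , 1.55]), 'wrist_force': array([ 0.32,  0.81, -0.38]), 'moment': array([ 0.09, -0.13,  0.01]), 'finger_gap': np.float64(27.78)}
clock 9.53 tot shift at start yaw [-4.54  3.49 -1.55] at end yaw [-3.65  4.41 -1.55] turn 0.2246780684047076 N 2
[-2.27  1.74 -0.77] 0.1123
[-2.06  1.99 -0.77] 0.1123
```

Emit:
arm_command --steps '[[0,[-1.4,1.1,0],0.08],[0,[-1.2,1.2,0],0.08],[0,[-0.8,0.8,0],0.05],[0,[0,0,0],0],[0,[0,0,0],0]]'

```text
clock: 9.95
eef_pos: [619.4, -39.8, 169.1]
eef_rot: [-3.141, -0.0, 1.344]
wrist_force: [-0.3, 1.2, 0.8]
finger_gap: 28.1
```

```bash
python3 -c "
from h import *
wsnap('w13');st();plan(626.4,-51.2,135,1.324)"
```

```text
{'clock': np.float64(10.0), 'joints': array([-0.12,  0.49,  1.35,  0.  ,  1.31, -1.47]), 'eef_pos': array([619.2 , -39.35, 169.33]), 'eef_rot': array([-3.14, -0.  ,  1.35]), 'wrist_force': array([-0.54,  0.62, -0.43]), 'moment': array([ 0.01, -0.11,  0.02]), 'finger_gap': np.float64(27.76)}
clock 10.00 tot shift at start yaw [-0.99  0.97  3.43] at end yaw [-0.97  0.99  3.43] turn 0.02108067377849565 N 1
[-0.99  0.97  3.43] 0.0211
```

View pics/w13.png

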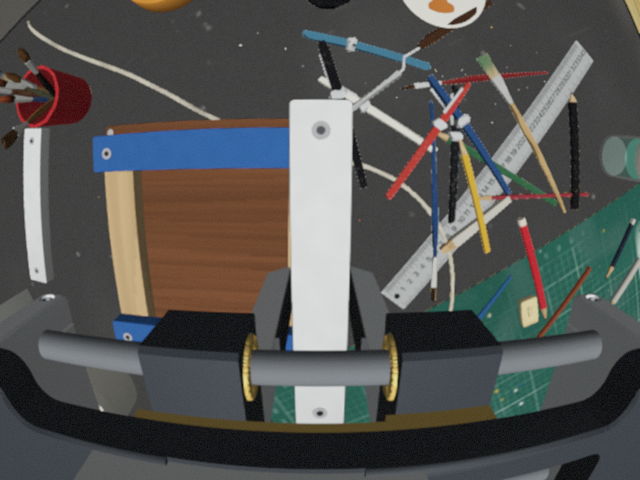

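Emit:
arm_command --steps '[[0,[-0.5,0.5,1.5],0.01],[0,[-0.5,0.5,1.5],0.01],[0,[0,0,1],0],[0,[0,0,0],0],[0,[0,0,0],0]]'

```text
clock: 10.42
eef_pos: [626.6, -51.4, 128.8]
eef_rot: [-3.14, 0.0, 1.324]
wrist_force: [0.1, 0.1, -0.4]
finger_gap: 27.6
```

```bash
python3 -c "
from h import *
s=wsnap('w14');st();plan(626.4,-51.2,102.5,1.324,1);print(bfr((607.8,-124.9),-.247,s['eef_pos']))"
```

```text
{'clock': np.float64(10.47), 'joints': array([-0.14,  0.54,  1.36,  0.  ,  1.24, -1.46]), 'eef_pos': array([626.96, -51.51, 129.69]), 'eef_rot': array([-3.14, -0.  ,  1.32]), 'wrist_force': array([-0.44,  0.33, -0.89]), 'moment': array([ 0.06, -0.09,  0.07]), 'finger_gap': np.float64(27.62)}
clock 10.47 tot shift at start yaw [ 0.02 -0.06  2.72] at end yaw [ 0.02 -0.06  2.72] turn -0.0002644106538216562 N 1
[ 0.02 -0.06  2.72] -0.0003
[ 0.23 75.82]
```

View pics/w14.png

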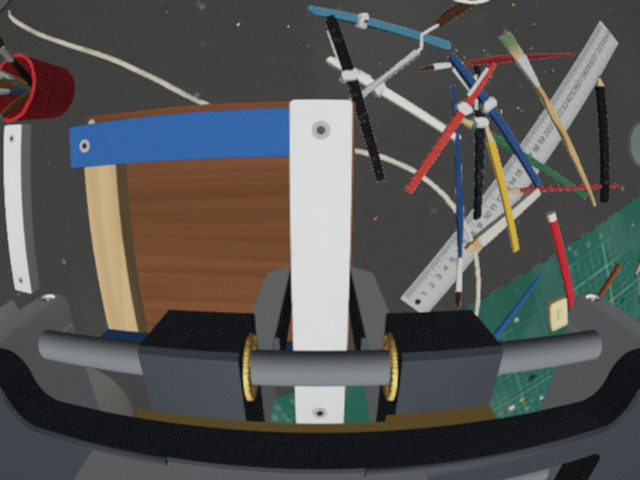

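Emit:
arm_command --steps '[[0,[0,0,1],0],[0,[0,0,0.8],0],[0,[0,0,0.4],0],[0,[0,0,0],0]]'

```text
clock: 10.8
eef_pos: [626.4, -51.7, 106.0]
eef_rot: [-3.14, 0.0, 1.323]
wrist_force: [0.4, 0.1, 0.1]
finger_gap: 27.5
```

```bash
python3 -c "
from h import *
s=ld('w14');print(bfr((607.8,-124.9),-.247,wz(s,84,146,98)))
s=wsnap('w15');st();plan(626.4,-51.2,102.5,1.324,1);print(bfr((607.8,-124.9),-.247,s['eef_pos']))"
```

```text
[-76.74 -75.22]
{'clock': np.float64(10.85), 'joints': array([-0.14,  0.56,  1.38, -0.  ,  1.2 , -1.46]), 'eef_pos': array([626.72, -51.77, 106.78]), 'eef_rot': array([-3.14,  0.  ,  1.32]), 'wrist_force': array([ 0.02, -0.62, -0.82]), 'moment': array([ 0.02, -0.16,  0.  ]), 'finger_gap': np.float64(27.68)}
clock 10.85 tot shift at start yaw [ 0.05 -0.05  0.43] at end yaw [ 0.05 -0.05  0.43] turn -0.000871596695906085 N 1
[ 0.05 -0.05  0.43] -0.0009
[ 0.15 75.51]
```

View pics/w15.png

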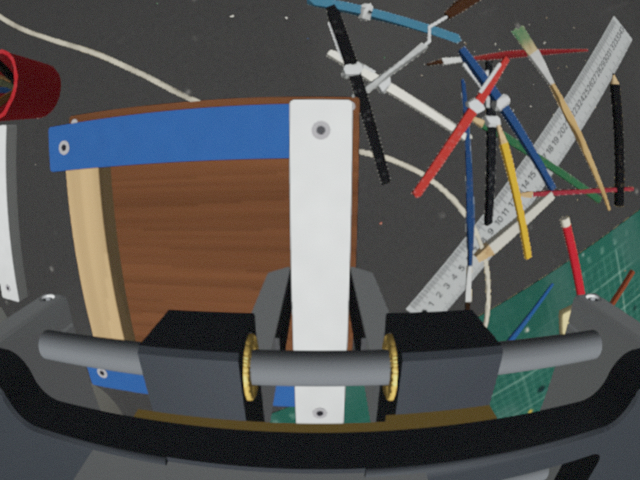

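Emit:
arm_command --steps '[[0,[0.05,0,0.1],0],[0,[0,0,0.1],0],[0,[0,0,0.1],0],[0,[0,0,0.05],0],[0,[0,0,0],0]]'

```text
clock: 11.27
eef_pos: [627.1, -51.4, 103.9]
eef_rot: [-3.142, -0.0, 1.323]
wrist_force: [0.0, -1.5, -0.9]
finger_gap: 28.0
```

Emit:
arm_command --steps '[[0,[0,0,0.05],0],[0,[0,0,0.05],0],[0,[0,0,0],0]]'

```text
clock: 11.52
eef_pos: [627.1, -51.4, 102.9]
eef_rot: [-3.141, 0.0, 1.323]
wrist_force: [-0.1, 0.2, -0.4]
finger_gap: 28.0
```

Emit:
arm_command --steps '[[0,[0,0,0.05],0],[0,[0,0,0.0],0],[0,[0,0,0],0]]'

```text
clock: 11.77
eef_pos: [627.1, -51.4, 102.4]
eef_rot: [-3.142, -0.0, 1.323]
wrist_force: [-0.9, 0.5, -0.1]
finger_gap: 28.0
```

Emit:
arm_command --steps '[[0,[0,0,0.05],0],[0,[0,0,0.0],0],[0,[0,0,0],0]]'

```text
clock: 12.02
eef_pos: [627.1, -51.4, 101.9]
eef_rot: [-3.142, 0.0, 1.323]
wrist_force: [1.0, -0.0, -0.0]
finger_gap: 27.7
```

```bash
python3 -c "
from h import *
st()"
```

```text
{'clock': np.float64(12.02), 'joints': array([-0.14,  0.57,  1.39, -0.  ,  1.19, -1.46]), 'eef_pos': array([627.1 , -51.38, 101.91]), 'eef_rot': array([-3.14,  0.  ,  1.32]), 'wrist_force': array([ 0.97, -0.03, -0.01]), 'moment': array([ 0.04, -0.13, -0.01]), 'finger_gap': np.float64(27.73)}
```

Emit:
arm_command --steps '[[0,[0,0,0.05],0],[0,[0,0,0.0],0],[0,[0,0,0],0]]'

```text
clock: 12.27
eef_pos: [627.2, -51.4, 101.7]
eef_rot: [3.141, -0.0, 1.323]
wrist_force: [-1.1, 0.4, 4.1]
finger_gap: 27.8
```

Emit:
arm_command --steps '[[0,[0,0,0.05],0],[0,[0,0,0.0],0],[0,[0,0,0],0]]'

```text
clock: 12.52
eef_pos: [627.2, -51.4, 101.8]
eef_rot: [3.141, -0.0, 1.323]
wrist_force: [-4.5, 0.9, 7.4]
finger_gap: 27.9
```

```bash
python3 -c "
from h import *
snap('side','s1');wsnap('w16');st()
p=cv2.imread('pics/s1.png'); cv2.imwrite('pics/cs1.png',cv2.resize(p[170:270,240:370],None,fx=6,fy=6,interpolation=2))"
```

```text
{'clock': np.float64(12.62), 'joints': array([-0.14,  0.57,  1.39, -0.  ,  1.18, -1.46]), 'eef_pos': array([627.25, -51.38, 101.77]), 'eef_rot': array([ 3.14, -0.  ,  1.32]), 'wrist_force': array([-4.75,  0.7 ,  8.37]), 'moment': array([ 0.16,  0.69, -0.05]), 'finger_gap': np.float64(27.74)}
```

View pics/cs1.png

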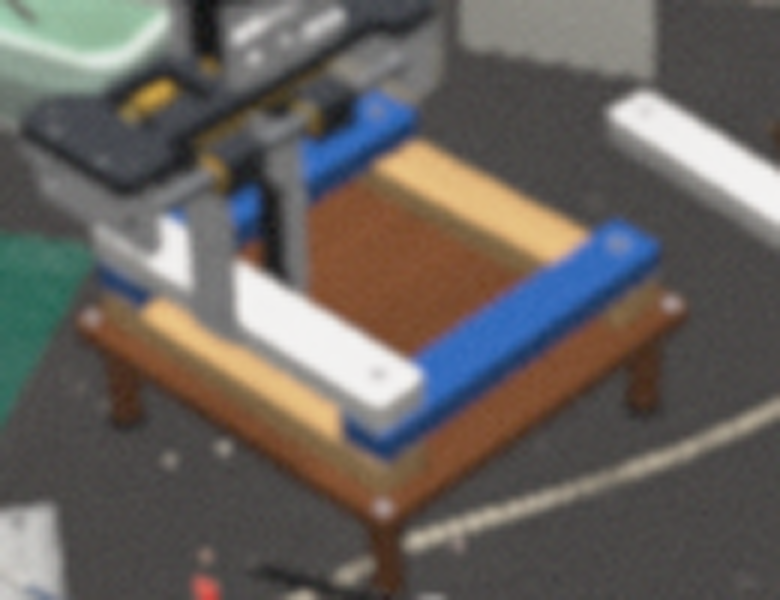

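Emit:
arm_command --steps '[[0,[0,0,-0.06],0],[0,[0,0,0],0],[0.6,[0,0,0],0],[0.6,[0,0,0],0],[0.6,[0,0,0],0]]'

```text
clock: 13.03
eef_pos: [627.0, -51.4, 101.2]
eef_rot: [-3.141, 0.0, 1.323]
wrist_force: [0.2, -0.1, -0.0]
finger_gap: 44.1
```

Emit:
arm_command --steps '[[0.6,[0,0,0],0],[0.6,[0,0,0],0],[0.6,[0,0,-1],0],[0.6,[0,0,-3],0],[0.6,[0,0,-4],0]]'

```text
clock: 13.45
eef_pos: [625.9, -51.2, 180.5]
eef_rot: [-3.136, 0.0, 1.323]
wrist_force: [0.6, 0.2, -0.2]
finger_gap: 56.2
```

Emit:
arm_command --steps '[[1,[0,0,-2],0],[1,[0,0,0],0],[1,[0,0,0],0]]'

```text
clock: 13.7
eef_pos: [627.5, -51.4, 203.0]
eef_rot: [3.139, -0.0, 1.323]
wrist_force: [-0.0, 0.7, -0.3]
finger_gap: 73.1
```

```bash
python3 -c "
from h import *
wsnap('w17');st()"
```

```text
{'clock': np.float64(13.75), 'joints': array([-0.14,  0.48,  1.28,  0.  ,  1.38, -1.46]), 'eef_pos': array([626.91, -51.36, 201.39]), 'eef_rot': array([-3.14, -0.  ,  1.32]), 'wrist_force': array([ 1.02, -0.17,  0.44]), 'moment': array([-0.03, -0.14, -0.05]), 'finger_gap': np.float64(76.8)}
```

View pics/w17.png

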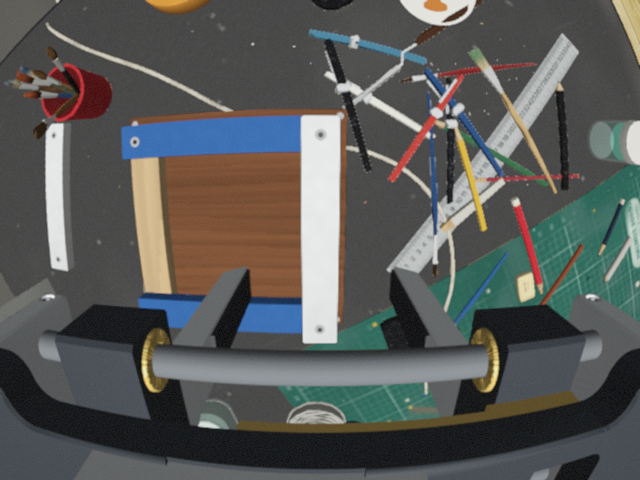

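```bash
python3 -c "
from h import *
s=ld('w17'); F=lambda u,v,z: bfr((607.8,-124.9),-.247,wz(s,u,v,z))
a,b=F(320.5,134,116),F(320,329,116); print(a,b,(a+b)/2,np.arctan2(*(b-a)[::-1]))
print('slid',F(135,142,98),'bd',F(135.5,122,62),F(341,117,62))
st();plan(526,-352,180,1.223)"
```

```text
[-75.86  77.31] [75.66 76.92] [-0.1  77.11] -0.002562278308343699
slid [-76.65 -74.72] bd [-96.17 -92.85] [-91.8   94.77]
{'clock': np.float64(13.75), 'joints': array([-0.14,  0.48,  1.28,  0.  ,  1.38, -1.46]), 'eef_pos': array([626.91, -51.36, 201.39]), 'eef_rot': array([-3.14, -0.  ,  1.32]), 'wrist_force': array([ 1.02, -0.17,  0.44]), 'moment': array([-0.03, -0.14, -0.05]), 'finger_gap': np.float64(76.8)}
clock 13.75 tot shift at start yaw [-31.62  -2.41   2.14] at end yaw [-31.7    0.76   2.14] turn 0.09997374938841741 N 8
[-3.95 -0.3   0.27] 0.0125
[-3.96 -0.25  0.27] 0.0125
[-3.96 -0.2   0.27] 0.0125
[-3.96 -0.15  0.27] 0.0125
[-3.96 -0.1   0.27] 0.0125
[-3.96 -0.05  0.27] 0.0125
[-3.96 -0.    0.27] 0.0125
[-3.96  0.05  0.27] 0.0125
```

```bash
python3 -c "
from h import *
d=np.load('pics/t0.npy'); c=manip.calibration('top'); R=np.array(c['R']);t=np.array(c['t'])
v,u=np.mgrid[0:480,0:640]; X=np.stack([(u-c['cx'])/c['fx']*d,(v-c['cy'])/c['fy']*d,d],-1)-t; W=X@R
m=(d>0)&(W[...,0]>380)&(W[...,0]<680)
for y in range(-560,-300,20):
    k=m&(W[...,1]>y)&(W[...,1]<y+20); print(y,[ (x,int(W[...,2][k&(W[...,0]>x)&(W[...,0]<x+60)].max(initial=-1))) for x in range(380,680,60)])
print(proj('top',[496,-435,120]))"
```

```text
-560 [(380, 449), (440, 185), (500, 185), (560, 185), (620, 299)]
-540 [(380, 567), (440, 10), (500, 179), (560, 186), (620, 185)]
-520 [(380, 608), (440, 8), (500, 8), (560, 171), (620, 185)]
-500 [(380, 644), (440, 644), (500, 7), (560, 9), (620, 7)]
-480 [(380, 615), (440, 649), (500, 7), (560, 6), (620, 5)]
-460 [(380, 615), (440, 652), (500, 634), (560, 111), (620, 154)]
-440 [(380, 8), (440, 654), (500, 658), (560, 56), (620, 135)]
-420 [(380, 7), (440, 638), (500, 660), (560, 7), (620, 7)]
-400 [(380, 7), (440, 10), (500, 663), (560, 666), (620, 7)]
-380 [(380, 9), (440, 8), (500, 643), (560, 672), (620, 7)]
-360 [(380, 7), (440, 28), (500, 27), (560, 678), (620, 678)]
-340 [(380, 23), (440, 26), (500, 23), (560, 679), (620, 685)]
-320 [(380, 117), (440, 23), (500, 7), (560, 5), (620, 696)]
[491.89 248.93]
```

Emit:
arm_command --steps '[[1,[-2.5,-0.2,0],0.01],[1,[-3.9,-0.3,0],0.01],[1,[-3.9,-0.2,0],0.02],[1,[-3.9,-0.1,0],0.02],[1,[-3.9,-0.1,0],0.02]]'

```text
clock: 14.17
eef_pos: [567.9, -224.4, 200.0]
eef_rot: [-3.139, -0.0, 1.242]
wrist_force: [0.9, -0.6, 0.2]
finger_gap: 94.0
```

```bash
python3 -c "
from h import *
d=np.load('pics/t0.npy'); c=manip.calibration('top'); R=np.array(c['R']);t=np.array(c['t'])
v,u=np.mgrid[0:480,0:640]; X=np.stack([(u-c['cx'])/c['fx']*d,(v-c['cy'])/c['fy']*d,d],-1)-t; W=X@R
w=np.array([.94,-.34]); j=np.array([.34,.94]); r=W[...,:2]-np.array([526,-352]); a=r@w; b=r@j
m=(d>0)&(W[...,2]>60)&(W[...,2]<400)&(abs(b)<130)&(a>-60)&(a<120)
print(m.sum()); 
k=np.argsort(abs(a[m]))[:400:20]; print(np.c_[a[m][k],b[m][k],W[m][k]])
plan(526,-352,190,1.223)"
```

```text
6
[[ 118.13  -51.74  619.53 -440.87   62.54]]
clock 14.17 tot shift at start yaw [-13.43   0.15   1.  ] at end yaw [-13.42   0.41   1.  ] turn 0.01935886414112753 N 4
[-3.36  0.04  0.25] 0.0048
[-3.36  0.05  0.25] 0.0048
[-3.36  0.07  0.25] 0.0048
[-3.36  0.09  0.25] 0.0048
```

Clear of the card. Continue.

Emit:
arm_command --steps '[[1,[-3.7,0,0.5],0.02],[1,[-3.7,0,0.5],0],[1,[-3.7,0.1,0],0],[1,[-1,0,0],0],[1,[0,0,0],0]]'

```text
clock: 14.58
eef_pos: [528.0, -339.4, 189.8]
eef_rot: [-3.139, -0.001, 1.22]
wrist_force: [-0.4, 0.1, -0.3]
finger_gap: 94.1
```

```bash
python3 -c "
from h import *
wsnap('w18');st()"
```

```text
{'clock': np.float64(14.63), 'joints': array([-0.63,  0.49,  1.3 ,  0.  ,  1.36, -1.85]), 'eef_pos': array([ 528.94, -337.72,  190.19]), 'eef_rot': array([-3.14, -0.  ,  1.22]), 'wrist_force': array([ 0.43,  0.91, -0.31]), 'moment': array([ 0.07, -0.18, -0.  ]), 'finger_gap': np.float64(93.92)}
```

View pics/w18.png

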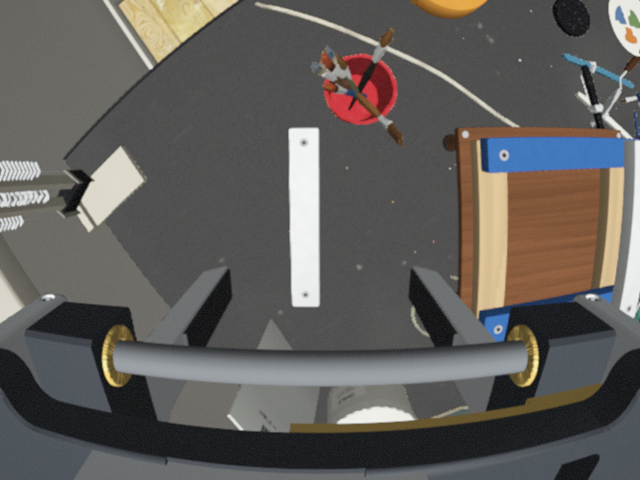

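```bash
python3 -c "
from h import *
s=ld('w18')
a,b=[wz(s,*q,18)[:2] for q in((304,142.5),(305.5,295))]
m=(a+b)/2; d=b-a; l=np.arctan2(d[1],d[0]); print(m,np.hypot(*d),l+np.pi/2)
plan(m[0],m[1],40,l+np.pi/2)"
```

```text
[ 527.2  -353.89] 152.12581201176164 1.2208951330906173
clock 14.63 tot shift at start yaw [-1.58  0.39 15.02] at end yaw [-1.58  0.39 15.02] turn 0.00024651678928844234 N 4
[-0.39  0.1   3.75] 0.0001
[-0.39  0.1   3.75] 0.0001
[-0.39  0.1   3.75] 0.0001
[-0.39  0.1   3.75] 0.0001
```

Emit:
arm_command --steps '[[1,[-0.4,0.1,3.7],0],[1,[-0.4,0.1,3.7],0],[1,[-0.4,0.1,3.7],0],[0.6,[-0.3,0,3.5],0],[0.6,[0,0,0],0]]'

```text
clock: 15.05
eef_pos: [524.9, -348.9, 38.2]
eef_rot: [-3.131, -0.003, 1.224]
wrist_force: [-2.2, -0.1, -1.0]
finger_gap: 83.5
```

Emit:
arm_command --steps '[[0.6,[0,0,0],0],[0.6,[0,0,0],0]]'

```text
clock: 15.22
eef_pos: [528.6, -352.1, 47.8]
eef_rot: [3.139, 0.001, 1.224]
wrist_force: [0.5, -0.4, 0.6]
finger_gap: 70.8
```

```bash
python3 -c "
from h import *
wsnap('w19');st();plan(527.2,-353.9,4.5,1.221,1)"
```

```text
{'clock': np.float64(15.27), 'joints': array([-0.65,  0.64,  1.4 ,  0.  ,  1.09, -1.87]), 'eef_pos': array([ 528.76, -352.5 ,   48.36]), 'eef_rot': array([3.14, 0.  , 1.22]), 'wrist_force': array([-0.42,  0.13,  0.27]), 'moment': array([-0.  , -0.16,  0.02]), 'finger_gap': np.float64(66.7)}
clock 15.27 tot shift at start yaw [-0.19 -0.1   4.39] at end yaw [-0.19 -0.1   4.39] turn 0.0029510095891454036 N 1
[-0.19 -0.1   4.39] 0.003
```

View pics/w19.png

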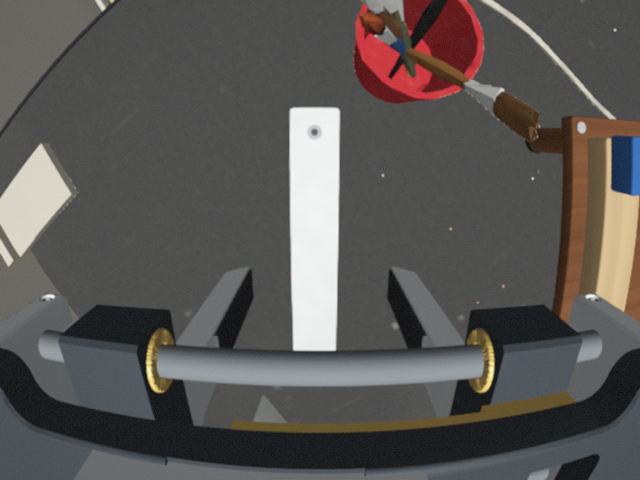

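Emit:
arm_command --steps '[[0.6,[-0.2,-0.1,2],0],[0.6,[0,0,1.5],0],[0.6,[0,0,0.85],0],[0.6,[0,0,0],0],[0.6,[0,0,0],0]]'

```text
clock: 15.68
eef_pos: [526.3, -354.3, 3.5]
eef_rot: [3.14, 0.0, 1.223]
wrist_force: [-0.2, -0.3, -0.9]
finger_gap: 56.4
```

```bash
python3 -c "
from h import *
st();plan(527.2,-353.9,4.5,1.221,1)"
```

```text
{'clock': np.float64(15.68), 'joints': array([-0.65,  0.7 ,  1.42,  0.  ,  1.01, -1.87]), 'eef_pos': array([ 526.3 , -354.29,    3.45]), 'eef_rot': array([3.14, 0.  , 1.22]), 'wrist_force': array([-0.23, -0.33, -0.9 ]), 'moment': array([ 0.05, -0.09, -0.05]), 'finger_gap': np.float64(56.39)}
clock 15.68 tot shift at start yaw [ 0.07  0.07 -0.1 ] at end yaw [ 0.07  0.07 -0.1 ] turn 0.002184379997737018 N 1
[ 0.07  0.07 -0.1 ] 0.0022
```

Emit:
arm_command --steps '[[0,[0.05,0.05,-0.1],0],[0,[0,0,0],0],[0,[0,0,0],0],[0,[0,0,0],0],[0,[0,0,0],0]]' --force 20

```text
clock: 16.1
eef_pos: [526.4, -353.9, 3.4]
eef_rot: [3.141, 0.0, 1.223]
wrist_force: [-0.3, 0.8, 2.3]
finger_gap: 27.4
```

Emit:
arm_command --steps '[[0,[0,0,0],0],[0,[0,0,0],0]]'

```text
clock: 16.27
eef_pos: [526.4, -353.9, 3.4]
eef_rot: [3.141, 0.0, 1.223]
wrist_force: [-1.4, 0.4, 4.3]
finger_gap: 27.6
```

```bash
python3 -c "
from h import *
wsnap('w20');st()"
```

```text
{'clock': np.float64(16.32), 'joints': array([-0.65,  0.7 ,  1.42,  0.  ,  1.02, -1.87]), 'eef_pos': array([ 526.44, -353.93,    3.42]), 'eef_rot': array([3.14, 0.  , 1.22]), 'wrist_force': array([-0.51,  0.87,  5.37]), 'moment': array([ 0.26,  0.04, -0.06]), 'finger_gap': np.float64(28.0)}
```

View pics/w20.png

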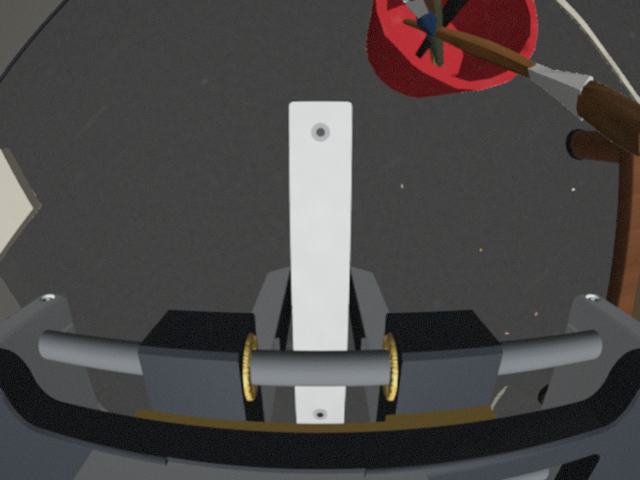

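```bash
python3 -c "
from h import *
s=ld('w20')
a,b=[wz(s,*q,18)[:2] for q in((320.5,132),(320,414.5))]
m=(a+b)/2; d=b-a; print(np.hypot(*d),np.arctan2(d[1],d[0])+np.pi/2-s['eef_rot'][2]); w=s['eef_rot'][2]; e=m-s['eef_pos'][:2]
print('bar mid in tool', e@[np.cos(w),np.sin(w)], e@[np.sin(w),-np.cos(w)])"
```

```text
151.3370201134242 -0.0008812059337754974
bar mid in tool 0.9848327395310149 0.05335041214070707
```

Emit:
arm_command --steps '[[0,[0,0,-0.5],0],[0,[0,0,-2],0],[0,[0,0,-4],0],[0,[0,0,-4],0],[0,[0,0,-4],0]]'

```text
clock: 16.73
eef_pos: [525.9, -353.5, 149.7]
eef_rot: [-3.141, -0.0, 1.223]
wrist_force: [0.8, -0.1, -0.0]
finger_gap: 27.7
```

```bash
python3 -c "
from h import *
st();plan(589.2,-198.6,165,1.324)"
```

```text
{'clock': np.float64(16.73), 'joints': array([-0.65,  0.53,  1.33, -0.  ,  1.28, -1.87]), 'eef_pos': array([ 525.86, -353.53,  149.68]), 'eef_rot': array([-3.14, -0.  ,  1.22]), 'wrist_force': array([ 0.84, -0.07, -0.05]), 'moment': array([ 0.07, -0.12,  0.04]), 'finger_gap': np.float64(27.69)}
clock 16.73 tot shift at start yaw [16.72  0.67 -1.53] at end yaw [16.57  2.36 -1.53] turn -0.10104768288489652 N 5
[ 3.34  0.13 -0.31] -0.0202
[ 3.34  0.2  -0.31] -0.0202
[ 3.34  0.27 -0.31] -0.0202
[ 3.33  0.34 -0.31] -0.0202
[ 3.32  0.4  -0.31] -0.0202
```

Emit:
arm_command --steps '[[0,[2.5,0.1,-0.5],-0.02],[0,[3.4,0.2,-0.5],-0.02],[0,[3.4,0.3,-0.5],-0.02],[0,[3.4,0.4,0],-0.02],[0,[2.5,0.4,0],-0.02]]'

```text
clock: 17.15
eef_pos: [586.4, -210.7, 163.6]
eef_rot: [3.141, -0.0, 1.325]
wrist_force: [0.4, -0.6, 0.2]
finger_gap: 27.9
```

Emit:
arm_command --steps '[[0,[1,0.3,0],0],[0,[0,0,0],0],[0,[0,0,0],0]]'

```text
clock: 17.4
eef_pos: [590.9, -204.6, 162.9]
eef_rot: [-3.141, 0.0, 1.323]
wrist_force: [0.2, -0.0, 0.1]
finger_gap: 28.1
```

```bash
python3 -c "
from h import *
st();plan(589.2,-198.6,125,1.323,3)"
```

```text
{'clock': np.float64(17.4), 'joints': array([-0.39,  0.5 ,  1.34, -0.  ,  1.3 , -1.71]), 'eef_pos': array([ 590.85, -204.64,  162.87]), 'eef_rot': array([-3.14,  0.  ,  1.32]), 'wrist_force': array([ 0.17, -0.04,  0.14]), 'moment': array([ 0.05, -0.09,  0.01]), 'finger_gap': np.float64(28.05)}
clock 17.40 tot shift at start yaw [ 0.54 -0.31  3.79] at end yaw [ 0.54 -0.31  3.79] turn -8.713715693131618e-05 N 3
[ 0.18 -0.1   1.26] -0.0
[ 0.18 -0.1   1.26] -0.0
[ 0.18 -0.1   1.26] -0.0
```

Emit:
arm_command --steps '[[0,[0.3,-0.2,1.5],0],[0,[0.24,-0.11,1.5],0],[0,[0,0,0.8],0],[0,[0,0,0],0],[0,[0,0,0],0]]'

```text
clock: 17.82
eef_pos: [589.1, -199.2, 125.2]
eef_rot: [-3.141, 0.0, 1.322]
wrist_force: [-0.5, -0.6, -0.5]
finger_gap: 27.6
```

```bash
python3 -c "
from h import *
s=wsnap('w21');st();plan(589.2,-198.6,102,1.323,1);print(bfr((607.8,-124.9),-.247,s['eef_pos']))"
```

```text
{'clock': np.float64(17.87), 'joints': array([-0.38,  0.53,  1.39, -0.  ,  1.22, -1.71]), 'eef_pos': array([ 589.4 , -199.14,  125.73]), 'eef_rot': array([3.14, 0.  , 1.32]), 'wrist_force': array([ 0.65,  0.58, -0.47]), 'moment': array([ 0.03, -0.17, -0.05]), 'finger_gap': np.float64(27.74)}
clock 17.87 tot shift at start yaw [ 0.05 -0.03  2.37] at end yaw [ 0.05 -0.03  2.37] turn -0.0010651590830668134 N 1
[ 0.05 -0.03  2.37] -0.0011
[  0.02 -76.67]
```

View pics/w21.png

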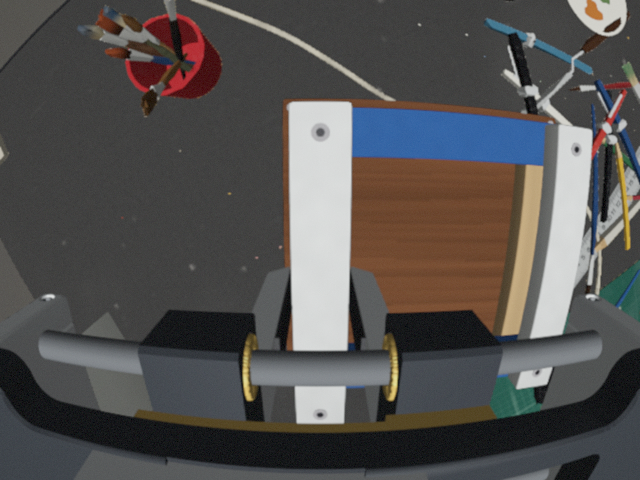

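Emit:
arm_command --steps '[[0,[0.06,-0.02,1],0],[0,[0,0,0.7],0],[0,[0,0,0.3],0],[0,[0,0,0],0],[0,[0,0,0],0]]'

```text
clock: 18.28
eef_pos: [589.3, -197.5, 104.9]
eef_rot: [-3.141, -0.0, 1.323]
wrist_force: [-0.3, 0.8, 0.2]
finger_gap: 27.9
```

```bash
python3 -c "
from h import *
st();plan(589.2,-198.6,102,1.323,1)"
```

```text
{'clock': np.float64(18.28), 'joints': array([-0.38,  0.55,  1.41,  0.  ,  1.18, -1.71]), 'eef_pos': array([ 589.33, -197.5 ,  104.89]), 'eef_rot': array([-3.14, -0.  ,  1.32]), 'wrist_force': array([-0.33,  0.81,  0.2 ]), 'moment': array([ 0.  , -0.14,  0.01]), 'finger_gap': np.float64(27.85)}
clock 18.28 tot shift at start yaw [-0.11  0.01  0.29] at end yaw [-0.11  0.01  0.29] turn 7.184715216546067e-05 N 1
[-0.11  0.01  0.29] 0.0001
```

Emit:
arm_command --steps '[[0,[-0.09,0,0.1],0],[0,[0,0,0.05],0],[0,[0,0,0.05],0],[0,[0,0,0],0],[0,[0,0,0],0]]'

```text
clock: 18.7
eef_pos: [589.1, -198.4, 103.1]
eef_rot: [3.142, 0.0, 1.323]
wrist_force: [-0.4, 0.0, -0.7]
finger_gap: 27.7
```

Emit:
arm_command --steps '[[0,[0,0,0.05],0],[0,[0,0,0.05],0],[0,[0,0,0],0],[0,[0,0,0],0]]'

```text
clock: 19.03
eef_pos: [589.1, -198.4, 102.0]
eef_rot: [-3.142, -0.0, 1.323]
wrist_force: [0.7, -0.3, -0.0]
finger_gap: 28.0
```

```bash
python3 -c "
from h import *
s=wsnap('w22');st();print(bfr((607.8,-124.9),-.247,s['eef_pos']))"
```

```text
{'clock': np.float64(19.08), 'joints': array([-0.38,  0.55,  1.41,  0.  ,  1.18, -1.71]), 'eef_pos': array([ 589.14, -198.39,  102.06]), 'eef_rot': array([ 3.14, -0.  ,  1.32]), 'wrist_force': array([ 0.37,  0.76, -0.23]), 'moment': array([ 0.03, -0.16, -0.01]), 'finger_gap': np.float64(27.62)}
[ -0.16 -75.84]
```

View pics/w22.png

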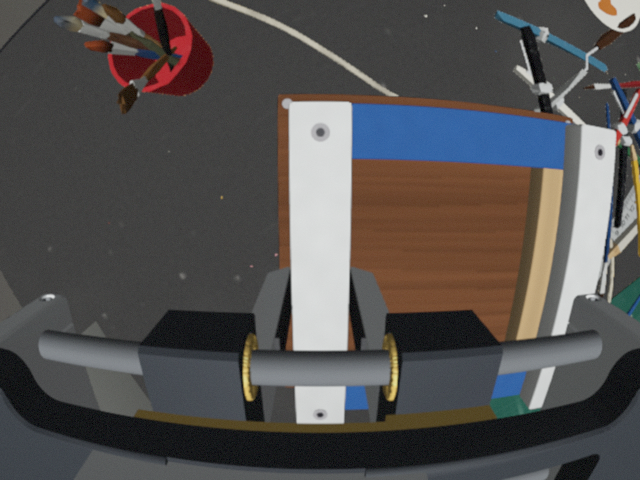

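```bash
python3 -c "
from h import *
s=ld('w22');F=lambda u,v,z: bfr((607.8,-124.9),-.247,wz(s,u,v,z))
print('other',F(600,152,116),'own (z~119)',F(320.5,132,116.5),F(320,414.5,116.5),'bd corner',F(287.5,104,62))"
```

```text
other [-75.74  76.59] own (z~119) [-75.69 -74.79] [ 75.7  -75.05] bd corner [-94.08 -93.83]
```

Emit:
arm_command --steps '[[0,[0,0,0.05],0],[0,[0,0,0],0],[0,[0,0,0],0]]'

```text
clock: 19.33
eef_pos: [589.1, -198.4, 101.5]
eef_rot: [-3.142, -0.0, 1.323]
wrist_force: [0.5, 0.2, 0.1]
finger_gap: 27.4
```

Emit:
arm_command --steps '[[0,[0,0,0.05],0],[0,[0,0,0],0],[0,[0,0,0],0]]'

```text
clock: 19.58
eef_pos: [589.2, -198.4, 101.4]
eef_rot: [3.141, 0.0, 1.323]
wrist_force: [-2.0, 0.8, 4.0]
finger_gap: 28.0
```

Emit:
arm_command --steps '[[0,[0,0,-0.03],0],[0,[0,0,0],0],[0.6,[0,0,0],0],[0.6,[0,0,0],0],[0.6,[0,0,0],0]]'

```text
clock: 20.0
eef_pos: [589.1, -198.4, 101.2]
eef_rot: [-3.141, -0.0, 1.323]
wrist_force: [-0.4, -0.2, -1.1]
finger_gap: 44.3
```

Emit:
arm_command --steps '[[0.6,[0,0,0],0],[0.6,[0,0,0],0],[0.6,[0,0,-1],0],[0.6,[0,0,-3],0],[0.6,[0,0,-4],0]]'

```text
clock: 20.42
eef_pos: [587.9, -197.9, 180.3]
eef_rot: [-3.137, -0.001, 1.323]
wrist_force: [0.9, -0.7, 0.3]
finger_gap: 56.7
```

Emit:
arm_command --steps '[[1,[2,0,-4],0],[1,[3,0,-3],0],[1,[2,0,0],0],[1,[0,0,0],0],[1,[0,0,0],0]]'

```text
clock: 20.83
eef_pos: [605.8, -131.7, 248.6]
eef_rot: [3.141, 0.0, 1.325]
wrist_force: [-0.3, 0.1, 0.3]
finger_gap: 86.4
```

```bash
python3 -c "
from h import *
wsnap('w23');snap('side','s2');st()
p=cv2.imread('pics/w23.png'); cv2.imwrite('pics/cw23.png',cv2.resize(p[90:360,160:460],None,fx=2.2,fy=2.2,interpolation=2))
p=cv2.imread('pics/s2.png'); cv2.imwrite('pics/cs2.png',cv2.resize(p[170:270,240:370],None,fx=6,fy=6,interpolation=2))"
```

```text
{'clock': np.float64(20.93), 'joints': array([-0.28,  0.43,  1.24, -0.  ,  1.47, -1.6 ]), 'eef_pos': array([ 605.41, -132.98,  247.58]), 'eef_rot': array([-3.14,  0.  ,  1.32]), 'wrist_force': array([-0.55, -0.05,  0.3 ]), 'moment': array([ 0.07, -0.14, -0.03]), 'finger_gap': np.float64(92.6)}
```

View pics/cw23.png

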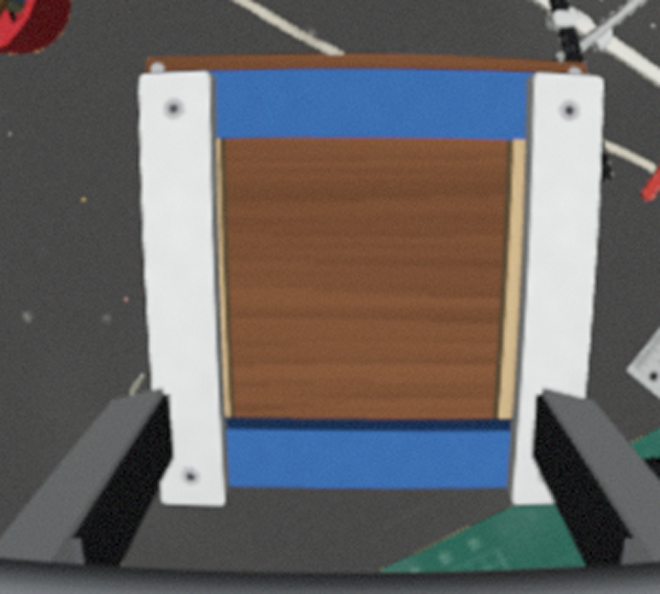

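View pics/cs2.png

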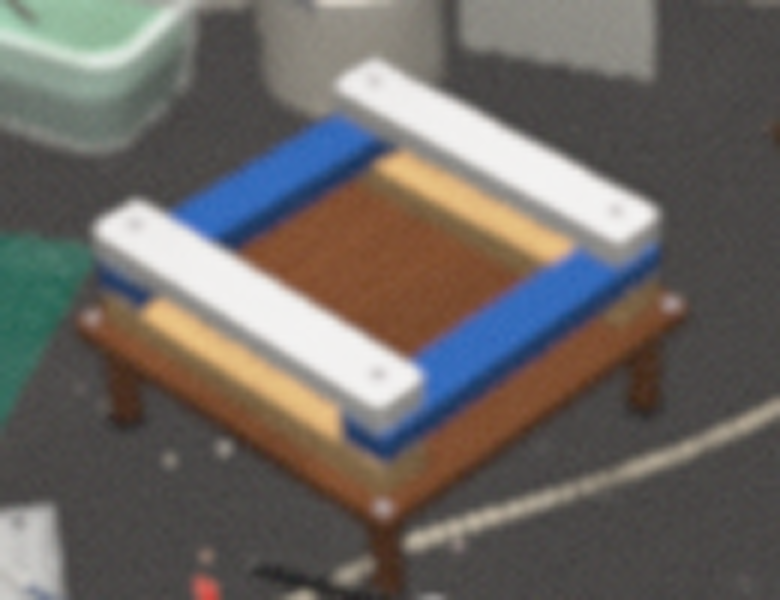

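```bash
python3 -c "
from h import *
s=ld('w23');F=lambda u,v,z: np.round(bfr((607.8,-124.9),-.247,wz(s,(u+.5)/2.2-.5+160,(v+.5)/2.2-.5+90,z)),1)
print('A',F(569,110,116),'B',F(174,108,116),F(190,477,116))
print('A out/in edge',F(597,250,116),F(529,250,116),'B',F(147,250,116),F(216,250,116))
print('pine in R,L',F(505,250,80),F(226,250,80),F(500,400,80),F(230,400,80))
print('blue slid edges',F(370,70,98),F(370,138,98),'good',F(370,429,98),F(370,487,98),'whites ends',F(565,77,116),F(175,74,116),F(195,505,116),F(530,504,116))
print('bd',F(157,67,62),F(574,71,62))"
```

```text
A [-75.8  76.8] B [-75.7 -74.5] [ 76.3 -75. ]
A out/in edge [-21.1  90.5] [-20.6  62.6] B [-20.6 -87.1] [-20.3 -59.3]
pine in R,L [-14.7  59.9] [-14.4 -61.1] [54.2 60.9] [ 54.3 -61.8]
blue slid edges [-90.    0.5] [-62.7   0.6] good [60.8  1.3] [88.7  1.6] whites ends [-88.5  75. ] [-88.8 -74. ] [ 89.7 -73.8] [89.3 70.2]
bd [-95.5 -94. ] [-94.6  93.4]
```

Emit:
arm_command --steps '[[1,[-3,0,0],0],[1,[-3,0,0],0],[1,[-2,0,0],0],[1,[0,0,0],0],[1,[0,0,0],0]]'

```text
clock: 21.35
eef_pos: [585.5, -211.4, 247.4]
eef_rot: [-3.14, -0.0, 1.32]
wrist_force: [0.9, 0.3, 0.7]
finger_gap: 94.0
```

```bash
python3 -c "
from h import *
wsnap('w24');st()
p=cv2.imread('pics/w24.png'); cv2.imwrite('pics/cw24.png',cv2.resize(p[100:320,240:470],None,fx=2.7,fy=2.7,interpolation=2))"
```

```text
{'clock': np.float64(21.4), 'joints': array([-0.4 ,  0.44,  1.23,  0.  ,  1.47, -1.73]), 'eef_pos': array([ 585.86, -210.44,  247.57]), 'eef_rot': array([-3.14, -0.  ,  1.32]), 'wrist_force': array([-0.16,  0.55, -0.01]), 'moment': array([ 0.08, -0.13,  0.01]), 'finger_gap': np.float64(93.81)}
```

View pics/cw24.png

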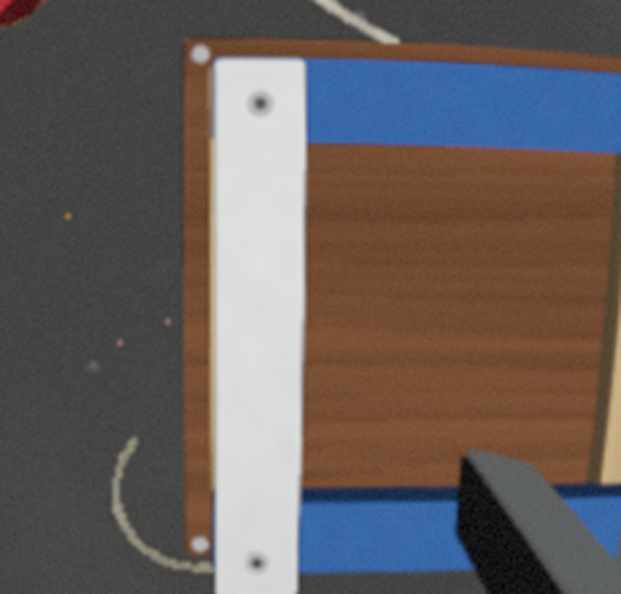

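```bash
python3 -c "
from h import *
s=ld('w24');F=lambda u,v,z: np.round(bfr((607.8,-124.9),-.247,wz(s,(u+.5)/2.7-.5+240,(v+.5)/2.7-.5+100,z)),1)
print('white out',F(214,150,116),F(215,470,116),'in',F(305,200,116),F(301,450,116),'screws',F(260,103,116),F(257,563,116))
print('pine out',F(209.5,160,80),F(211,470,80),'blue end slid',F(210.5,110,98),F(210.5,110,80),'good',F(213,515,98),F(213,515,80))
print('bd',F(200,54,62),F(200,545,62))
"
```

```text
white out [-61.2 -89.2] [ 42.2 -89.2] in [-45.8 -61.1] [ 35.4 -61.1] screws [-75.7 -75.1] [ 76.  -75.1]
pine out [-56.7 -90.8] [ 55.3 -90.8] blue end slid [-73.7 -90.3] [-73.9 -90.4] good [ 65.7 -90. ] [ 73.2 -90.1]
bd [-94.4 -94.2] [ 93.6 -95.4]
```

```bash
python3 -c "
from h import *
plan(589.1,-198.4,125,1.323,4)"
```

```text
clock 21.40 tot shift at start yaw [ 1.25  0.02 12.26] at end yaw [ 1.25  0.02 12.26] turn -0.0014715805609766264 N 4
[0.31 0.   3.06] -0.0004
[0.31 0.   3.06] -0.0004
[0.31 0.   3.06] -0.0004
[0.31 0.   3.06] -0.0004
```

Emit:
arm_command --steps '[[0.7,[0.6,0,2.5],0],[0.7,[0.6,0,3.5],0],[0.7,[0,0,3.5],0],[0.7,[0,0,2.5],0],[0.7,[0,0,0],0]]'

```text
clock: 21.82
eef_pos: [587.1, -196.5, 122.5]
eef_rot: [-3.133, -0.001, 1.324]
wrist_force: [-1.1, -0.0, -0.6]
finger_gap: 66.8
```

Emit:
arm_command --steps '[[0.6,[0,0,0],0],[0.6,[0,0,0],0],[0.6,[0,0,0],0]]'

```text
clock: 22.07
eef_pos: [590.1, -198.5, 130.4]
eef_rot: [3.138, 0.0, 1.323]
wrist_force: [-1.1, -0.2, -0.7]
finger_gap: 56.6
```

```bash
python3 -c "
from h import *
st();plan(589.1,-198.4,102,1.323,1)"
```

```text
{'clock': np.float64(22.07), 'joints': array([-0.38,  0.52,  1.39,  0.  ,  1.23, -1.71]), 'eef_pos': array([ 590.09, -198.45,  130.42]), 'eef_rot': array([3.14, 0.  , 1.32]), 'wrist_force': array([-1.08, -0.21, -0.66]), 'moment': array([ 0.01, -0.11,  0.05]), 'finger_gap': np.float64(56.62)}
clock 22.07 tot shift at start yaw [-0.02 -0.1   2.84] at end yaw [-0.02 -0.1   2.84] turn 0.00021912300041959654 N 1
[-0.02 -0.1   2.84] 0.0002
```

Emit:
arm_command --steps '[[0.6,[0,0,1],0],[0.6,[0,0,1],0],[0.6,[0,0,0.6],0],[0.6,[0,0,0],0],[0.6,[0,0,0],0]]'

```text
clock: 22.48
eef_pos: [588.9, -198.3, 101.5]
eef_rot: [-3.141, -0.0, 1.323]
wrist_force: [0.2, -0.4, -0.5]
finger_gap: 56.1
```

```bash
python3 -c "
from h import *
st();plan(589.1,-198.4,102.5,1.323,1)"
```

```text
{'clock': np.float64(22.48), 'joints': array([-0.38,  0.55,  1.41, -0.  ,  1.18, -1.71]), 'eef_pos': array([ 588.92, -198.27,  101.51]), 'eef_rot': array([-3.14, -0.  ,  1.32]), 'wrist_force': array([ 0.17, -0.36, -0.48]), 'moment': array([ 0.04, -0.15, -0.01]), 'finger_gap': np.float64(56.15)}
clock 22.48 tot shift at start yaw [-0.01  0.02 -0.1 ] at end yaw [-0.01  0.02 -0.1 ] turn -9.534846546843667e-05 N 1
[-0.01  0.02 -0.1 ] -0.0001
```

Aligned with where it was released. Grip, lift 3 mm, shift 1.3 mm outwards, lower again.

Emit:
arm_command --steps '[[0,[0,0,0],0],[0,[0,0,0],0],[0,[0,0,0],0],[0,[0,0,0],0],[0,[0,0,0],0]]' --force 15

```text
clock: 22.9
eef_pos: [589.2, -198.3, 102.3]
eef_rot: [3.141, 0.0, 1.323]
wrist_force: [-1.1, 0.0, 0.6]
finger_gap: 28.0
```

Emit:
arm_command --steps '[[0,[0,0,0],0],[0,[0,0,0],0],[0,[0,0,-0.15],0],[0,[0,0,-0.15],0],[0,[0,0,0],0]]'

```text
clock: 23.32
eef_pos: [589.2, -198.3, 105.4]
eef_rot: [3.141, 0.0, 1.323]
wrist_force: [-0.1, 0.8, 0.8]
finger_gap: 27.8
```

Emit:
arm_command --steps '[[0,[-0.13,0,0],0],[0,[0,0,0],0],[0,[0,0,0],0]]'

```text
clock: 23.57
eef_pos: [588.8, -199.6, 105.0]
eef_rot: [-3.141, -0.0, 1.323]
wrist_force: [-0.0, 1.1, -0.2]
finger_gap: 27.6
```

```bash
python3 -c "
from h import *
s=manip.read_state();st();print(bfr((607.8,-124.9),-.247,s['eef_pos']))"
```

```text
{'clock': np.float64(23.57), 'joints': array([-0.39,  0.55,  1.41, -0.  ,  1.18, -1.71]), 'eef_pos': array([ 588.76, -199.64,  104.99]), 'eef_rot': array([-3.14, -0.  ,  1.32]), 'wrist_force': array([-0.04,  1.12, -0.17]), 'moment': array([ 0.06, -0.12, -0.01]), 'finger_gap': np.float64(27.65)}
[ -0.19 -77.13]
```

Emit:
arm_command --steps '[[0,[0,0,0.1],0],[0,[0,0,0.1],0],[0,[0,0,0.05],0],[0,[0,0,0],0],[0,[0,0,0],0]]'

```text
clock: 23.98
eef_pos: [588.8, -199.5, 102.5]
eef_rot: [-3.142, -0.0, 1.323]
wrist_force: [-0.0, 0.9, -0.7]
finger_gap: 27.9
```

Emit:
arm_command --steps '[[0,[0,0,0.05],0],[0,[0,0,0],0],[0,[0,0,0],0]]'

```text
clock: 24.23
eef_pos: [588.9, -199.6, 102.3]
eef_rot: [3.141, -0.0, 1.323]
wrist_force: [-0.9, 1.3, 1.4]
finger_gap: 27.7
```

Emit:
arm_command --steps '[[0,[0,0,0.02],0],[0,[0,0,0],0],[0.6,[0,0,0],0],[0.6,[0,0,0],0],[0.6,[0,0,0],0]]'

```text
clock: 24.65
eef_pos: [588.7, -199.6, 101.6]
eef_rot: [-3.141, -0.0, 1.323]
wrist_force: [0.3, -0.4, 0.2]
finger_gap: 44.7
```

Emit:
arm_command --steps '[[0.6,[0,0,0],0],[0.6,[0,0,0],0],[0.6,[0,0,-1],0],[0.6,[0,0,-3],0],[0.6,[0,0,-4],0]]'

```text
clock: 25.07
eef_pos: [587.7, -199.1, 180.8]
eef_rot: [-3.136, -0.001, 1.323]
wrist_force: [-0.0, -0.7, 0.5]
finger_gap: 56.7
```

Emit:
arm_command --steps '[[1,[-0.5,0,-4],0],[1,[-0.6,0,-2.5],0],[1,[0,0,0],0],[1,[0,0,0],0],[1,[0,0,0],0]]'

```text
clock: 25.48
eef_pos: [585.8, -210.0, 246.1]
eef_rot: [-3.14, -0.0, 1.323]
wrist_force: [-0.8, 0.6, -0.9]
finger_gap: 86.4
```

```bash
python3 -c "
from h import *
wsnap('w25');st()
p=cv2.imread('pics/w25.png'); cv2.imwrite('pics/cw25.png',cv2.resize(p[100:320,240:470],None,fx=2.7,fy=2.7,interpolation=2))"
```

```text
{'clock': np.float64(25.53), 'joints': array([-0.4 ,  0.44,  1.24,  0.  ,  1.47, -1.73]), 'eef_pos': array([ 585.72, -209.91,  245.54]), 'eef_rot': array([-3.14, -0.  ,  1.32]), 'wrist_force': array([ 0.83,  0.52, -0.29]), 'moment': array([ 0.07, -0.14,  0.02]), 'finger_gap': np.float64(90.31)}
```

View pics/cw25.png

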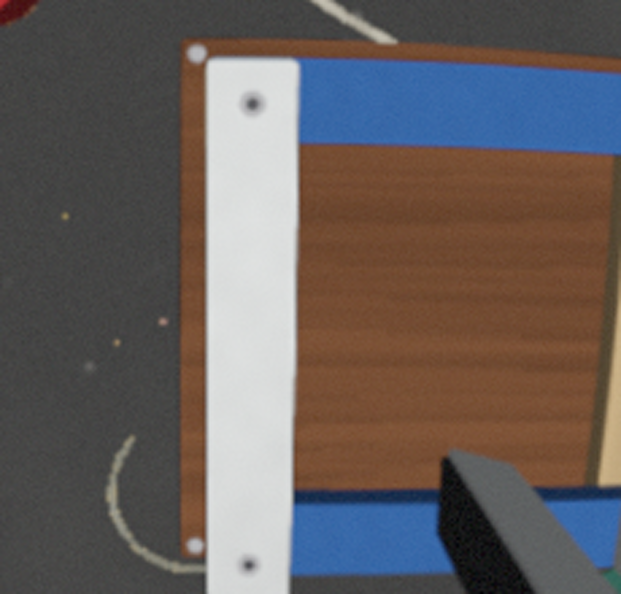

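Emit:
arm_command --steps '[[1,[4,0,0],0],[1,[4,0,0],0],[1,[4,0,0],0],[1,[4,0,0],0],[1,[1.5,0,0],0]]'

```text
clock: 25.95
eef_pos: [629.2, -35.8, 245.4]
eef_rot: [-3.139, -0.0, 1.326]
wrist_force: [0.9, -0.0, 0.4]
finger_gap: 94.2
```

Emit:
arm_command --steps '[[1,[0,0,0],0],[1,[0,0,0],0]]'

```text
clock: 26.12
eef_pos: [628.8, -40.3, 245.7]
eef_rot: [-3.14, 0.0, 1.324]
wrist_force: [1.1, -0.2, 0.9]
finger_gap: 93.8
```

```bash
python3 -c "
from h import *
s=ld('w25');F=lambda u,v,z: np.round(bfr((607.8,-124.9),-.247,wz(s,(u+.5)/2.7-.5+240,(v+.5)/2.7-.5+100,z)),1)
print('screws',F(252,104,116),F(248,566,116),'bd',F(197,54,62),F(195,545,62))
wsnap('w26');st()
p=cv2.imread('pics/w26.png'); cv2.imwrite('pics/cw26.png',cv2.resize(p[100:320,170:400],None,fx=2.7,fy=2.7,interpolation=2))"
```

```text
screws [-75.5 -76.3] [ 76.4 -76.5] bd [-94.4 -94.1] [ 93.  -95.7]
{'clock': np.float64(26.17), 'joints': array([-0.12,  0.46,  1.21, -0.  ,  1.47, -1.45]), 'eef_pos': array([628.74, -41.26, 245.97]), 'eef_rot': array([-3.14,  0.  ,  1.32]), 'wrist_force': array([-0.15, -0.49, -0.14]), 'moment': array([ 0.05, -0.13,  0.01]), 'finger_gap': np.float64(94.18)}
```

View pics/cw26.png

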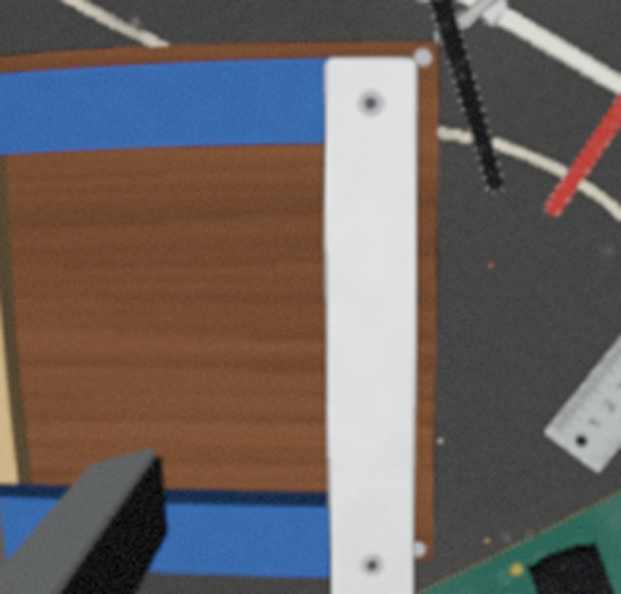

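```bash
python3 -c "
from h import *
snap('side','s3')
p=cv2.imread('pics/s3.png'); cv2.imwrite('pics/cs3.png',cv2.resize(p[170:370,180:420],None,fx=3,fy=3,interpolation=2))"
```

```text
(no output)
```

View pics/cs3.png

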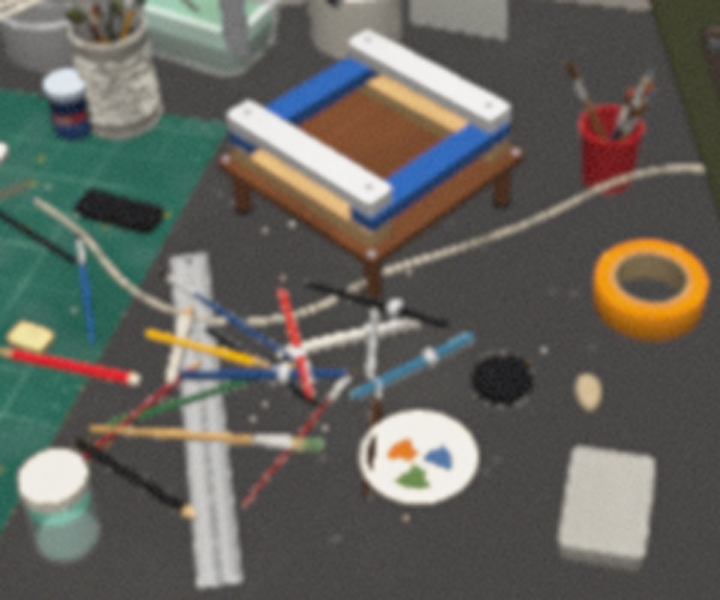

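The tower is complete and square, and the jar and dish are undisturbed.

```bash
python3 -c "
from cell import manip
print(manip.sign_off())"
```

```text
the job is handed in; nothing more can be done
None
```

The job is handed in at about 26 s on the robot's clock, with the tower finished and the robot clear of it. I pushed the slid blue bar out with the two open fingertips, without lifting it. I then set one white bar above each pine bar by lowering it until the wrist force showed contact before opening the fingers.

**Last checks, in board coordinates:**

| Bar | Measured position | Target |
|---|---|---|
| Slid blue bar | x ≈ -76.5 mm, within about 1 mm of the pine ends, square; y ≈ +0.3 to +0.5 mm | x = -76 mm, y = 0 |
| White bar, left | y ≈ +76 to +77 mm, x ≈ 0 | y = +76 mm, x = 0 |
| White bar, right | y ≈ -76.4 mm, x ≈ +0.4 mm | y = -76 mm, x = 0 |

- **Repeated step:** After its first placing, the right white bar sat about 1 to 1.5 mm too far in. I gripped it again, lifted it 3 mm, moved it 1.3 mm outward and set it down again.
- **Disagreement:** Readings from different views differed by up to about 1.5 mm, within what the 2 mm camera calibration allows.
- **Everything else:** The last side picture shows the jar and dish where they were.

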